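# Build the rest and set the angle gauge to its mark

## Robot

A 7-joint arm with a two-finger parallel gripper is mounted at the origin on the work surface. World frame = base frame: x ahead of the robot, y to its left, z up, the work surface at z = 0. Lengths are in m, angles in rad, forces in N, time in s.
With the tool pointing down it reaches from about 0.4 to 0.875 m from the base axis. Payload 4.4 kg.
Tool frame: the origin (TCP) lies midway between the tips of the shut fingers; the grasp point (between the pads) lies 19 mm behind it; y points along the fingers, x is the direction in which the jaws open and shut, and the axes are right-handed (so a half turn about y gives the same grasp; the last joint's range is limited). The gripper opens to 85 mm and grips with 20 to 120 N. Pads are 22 mm wide; open, the fingers measure 114 mm over their backs; the gripper's body (76 mm by 85 mm) begins 54 mm behind the grasp point. The pads swing forward as they close: fully open they stand 13 mm farther back than shut.
Start: joints at [1.069, 0.628, 0.038, 1.517, -0.027, 0.996, -0.02], TCP at [0.274, -0.589, 0.231] pointing down, gripper open.
Joint ranges: [-3.06, 3.06], [-0.37, 2.12], [-1.25, 1.32], [0.18, 2.47], [-1.1, 4.24], [0.23, 1.98], [-2.94, 2.94]. Speed limits (rad/s): [2.57, 2.57, 3.14, 3.14, 3.14, 3.14, 3.14].

## Interface

Orientations are given as a rotation vector (axis times angle).
In Python, from plant import * gives the robot as it stands.
- The arm moves only by the tool apply_moves, never from a script. Its argument "commands" is a list of rows, each an object with "hand": the closure in counts, from 0 (fully open) to 255 (shut); "travel": the shift along the tool's x, y, z in cm, a list of three; "twist": the turn about the tool's y in rad. A call has 1 to 8 rows; each row shifts and turns the commanded pose from where the row before left it, along the tool's axes as they then stand; what a row does not reach is not made up. A row lasts 1/12 s, in which the tool goes at most 41.7 mm and 7.16 degrees, less where a joint would pass 70% of its speed; a pose out of reach is approached as far as the arm can. A call is refused whole if a number of a shift passes 4.17 or a number of a turn 0.125, either way. A call with a gripper value outside its range is refused whole. The fingers move at their own pace and stop on an object; the grip force is fixed at half the most. Time passes only in rows, so rows that do not move let the fingers close. It gives the time, the measured TCP pose, the force and the opening at its end, in the units of the state.
- sense(): the state, without advancing time (a new reading comes with each control period).
- grab_frame(name): name is "scene" or "top" or "wrist"; returns the picture (480x640x3 uint8, red, green, blue); there is no depth.
- get_calibration(name): a dict with "camera_matrix" (3x3 intrinsics, pixels), "rvec" (rotation vector, rad) and "tvec" (3), from world to camera coordinates, as OpenCV has them. Camera axes: x right, y down, z forward; pixel columns grow to the right and rows downward; lengths in m; the calibration is good to about 2 mm. A picture is of the moment at which its call begins: read the wrist's pose just before it. get_calibration takes no time and is no camera call; for the wrist camera it gives the pose at the moment of the call.
- close_job(): hands the job in, once; it reports no verdict.
The state is a dict: "t": time; "joints": joint angles; "qvel": joint speeds; "joint_torque": joint torques, N m; "tool_pos": TCP position; "tcp_rot": TCP orientation; "ft_force": force on the tool from outside, world axes, zero at the start; "wrist_torque": the same for the moment, N m; "grip_width": finger opening in m.
Only numpy, scipy, OpenCV 4.12 (cv2) and the standard library are available. Lean on these libraries where they do the work, as an engineer would, in place of code of your own. Each camera call takes 0.05 s, during which the arm holds its last target.

## Task

To take off the lean for the sign boards, build the gauge rest on the footing screwed to the table: lay the plain wooden spacer squarely on the footing, then the steel crowned plate squarely on the spacer with its crown up, edges flush and along the same length. Then take the angle gauge by its handle, stand it upright on the crown with the middle of its foot resting there and the foot square across the crown, and rock it on the crown until its swinging pointer settles on the mark; finish while still holding it there, at rest and lightly touching the crown. Leave the other things on the table where they are.

Things in the scene. Friction and masses are not known exactly. Their poses are not given: they have to be found in the camera images.
- footing_top (a point): centre of the top face of the footing: a wooden board 100 (x) x 56 (y) x 20 mm thick fixed flat on the table, with two flush screws on its top; this point is 20 mm above the table; x runs along its length, z up
- spacer_mid (a point): centre of the spacer: a loose plain wooden board 100 (x) x 56 (y) x 22 mm thick lying flat, without screws, about 0.12 kg; x along its length, z up, half-way up
- crown_mid (a point): centre of the board part of the crowned plate: loose steel board 100 (x) x 56 (y) x 18 mm thick, about 0.7 kg, with a rounded ridge (the crown) along the middle of its whole length, 16 mm wide, half-round top of radius 8 mm; top line 16 mm above the board's top face, 25 mm above this point (centre line of the round 17 mm above it); x along the ridge, z up
- gauge_grip (a point): middle of the angle gauge's handle, 135 mm above the underside of its foot; the handle is wooden, 26 x 26 mm, from 112 to 158 mm above the underside. Below it a round dial, 92 mm across, 12 mm thick, faces +x and -x (centre 66 mm above the underside). y runs along the foot, in the dial's plane, z up. The crown must end up along the gauge's x axis, either way round. About 0.32 kg, loose
- gauge_foot (a point): centre of the underside of the gauge's flat metal foot, 30 (x) x 120 (y) x 12 (z) mm, standing on the table at the start; same axes as the handle
- pointer (a joint): angle of the swinging pointer about the gauge's x axis through the dial centre: a black pendulum needle 38 mm long that always hangs plumb, seen on both faces; 0 = needle towards the foot, positive = tip towards the gauge's +y. Lightly damped: swings, and settles in about a second
- mark (a joint): angle of the mark about the same axis, same zero and sign: a brass tab 5 mm (0.1 rad) wide on the dial's lower rim, sticking out 7 mm, seen on both faces; set beforehand at 0.2 to 0.4 rad, stays put. The pointer stands on the mark when the two values are equal, that is when the gauge is tipped by this angle with its +y end going down
- pointer_tip (a point): free end of the pointer on the dial's mid-plane, 38 mm from the dial's centre; its z axis runs from the tip to the dial's centre
- mark_tab (a point): the mark's tab on the dial's mid-plane, 46 mm from the dial's centre; its z axis runs from the tab to the dial's centre
- jug_mid (a point): bystander: grey collection jug with green lid and a side handle, 124 mm across, 177 mm tall; centre, half-way up
- tape_mid (a point): bystander: flat roll of tape 72 mm across, 19 mm high; centre
- phone_mid (a point): bystander: black phone 145 x 72 x 9 mm lying flat; centre
- marker_mid (a point): bystander: red marker pen 125 mm long, 14 mm thick; centre
- stapler_mid (a point): bystander: stapler 130 x 34 x 48 mm; centre
There are look-alikes about, which are no part of the job. Of the things that look like the part that bears crown_mid, the middle-sized one is meant. What is shaped like the part that bears spacer_mid but purple is not meant.

How it is judged:
On the way, in this order (a step that is already met when the one before it is completed fails the run):
1. the spacer lies squarely on the footing and is let go (horizontal distance between spacer_mid and footing_top below 0.007 m and angle between the x axis of spacer_mid and the x axis of footing_top, either way round below 0.1 rad and angle between spacer_mid's own z axis and vertical below 0.06 rad and z of spacer_mid in the frame of footing_top between 0.007 and 0.015 m and contact force between the fingers and spacer below 0.05 N), for 0.2 s.
2. the crowned plate lies squarely on the spacer, crown up, and is let go (horizontal distance between spacer_mid and footing_top below 0.007 m and angle between the x axis of spacer_mid and the x axis of footing_top, either way round below 0.1 rad and angle between each of spacer_mid, crown_mid's own z axis and vertical below 0.06 rad and z of spacer_mid in the frame of footing_top between 0.007 and 0.015 m and horizontal distance between crown_mid and spacer_mid below 0.007 m and angle between the x axis of crown_mid and the x axis of spacer_mid, either way round below 0.1 rad and z of crown_mid in the frame of spacer_mid between 0.016 and 0.024 m and contact force between the fingers and crown_plate below 0.05 N), for 0.2 s.
3. the held gauge stands upright on the crown, square across it (horizontal distance between spacer_mid and footing_top below 0.007 m and angle between the x axis of spacer_mid and the x axis of footing_top, either way round below 0.1 rad and angle between each of spacer_mid, crown_mid's own z axis and vertical below 0.06 rad and z of spacer_mid in the frame of footing_top between 0.007 and 0.015 m and horizontal distance between crown_mid and spacer_mid below 0.007 m and angle between the x axis of crown_mid and the x axis of spacer_mid, either way round below 0.1 rad and z of crown_mid in the frame of spacer_mid between 0.016 and 0.024 m and contact force between gauge and crown_plate above 0.2 N and contact force between the fingers and gauge above 1 N and x of gauge_foot in the frame of crown_mid between -0.035 and 0.035 m and y of gauge_foot in the frame of crown_mid between -0.02 and 0.02 m and z of gauge_foot in the frame of crown_mid between 0.015 and 0.04 m and angle between the x axis of gauge_foot and the x axis of crown_mid, either way round below 0.2 rad and angle between gauge_foot's own z axis and vertical below 0.12 rad), for 0.2 s.
At the end, for the whole second after the job is handed in: Fingers hold the gauge at rest, foot middle on the crown (20 mm across, 35 along; 0.2 to 25 N), square within 0.2 rad, touching no other support; pointer within 0.05 rad of the mark; spacer and crowned plate each centred within 7 mm, turned under 0.1 rad, flat, not held (all of step 2 and contact force between gauge and crown_plate between 0.2 and 25 N and contact force between the fingers and gauge above 1 N and x of gauge_foot in the frame of crown_mid between -0.035 and 0.035 m and y of gauge_foot in the frame of crown_mid between -0.02 and 0.02 m and z of gauge_foot in the frame of crown_mid between 0.015 and 0.04 m and angle between the x axis of gauge_foot and the x axis of crown_mid, either way round below 0.2 rad and angle between the z axis of pointer_tip and the z axis of mark_tab, either way round below 0.05 rad and velocity of joint pointer between -0.3 and 0.3 rad/s and linear speed of gauge below 0.02 m/s and contact force between gauge and table below 0.05 N and contact force between each of gauge, the fingers and spacer below 0.05 N and contact force between gauge and footing below 0.05 N); the arm keeps its last pose, push and grip.
It fails at once if a bystander (jug, tape, phone, marker, stapler) is moved more than 30 mm (distance of any of jug_mid, tape_mid, phone_mid, marker_mid, stapler_mid from where it was at the start of the episode above 0.03 m).
It fails at once if the gauge is tipped over (angle between gauge_foot's own z axis and vertical above 1 rad).
It also fails if it takes over 72 s, if anything falls off the work surface, if the arm or the gripper's body presses on something with over 40 N, if the wrist force passes 120 N, or if a joint passes its speed limit or range.

## Working session

There is one attempt and no reset: what is moved stays moved. The work goes in short steps, Python scripts to look and compute and a tool call to move; the robot and the scene stay as the last step left them, time stands still between calls to the robot, and variables do not carry over. Pictures are saved under pics/ and viewed, and the job is handed in when it is done.

Besides the shell and the picture viewer there is one more tool, called after ">>>" as name(argument=value, ...) on one line, values as JSON. apply_moves: Moves the arm, as the interface text tells. Its arguments: {"type":"object","properties":{"commands":{"type":"array","items":{"type":"object","properties":{"hand":{"type":"number"},"travel":{"type":"array","items":{"type":"number"}},"twist":{"type":"number"}}}}},"required":["commands"]}

```bash
ls; mkdir -p pics; cat > h.py <<'E'
from plant import *
import numpy as np, cv2
from scipy.spatial.transform import Rotation as R
def cam(n):
    c=get_calibration(n); K=np.array(c["camera_matrix"]);Rm=cv2.Rodrigues(np.array(c["rvec"],float))[0];t=np.array(c["tvec"],float).ravel()
    return K,Rm,t
def ray(C,uv):
    K,Rm,t=C
    d=Rm.T@np.linalg.solve(K,np.array([uv[0],uv[1],1.0])); o=-Rm.T@t
    return o,d
def onz(C,uv,z):
    o,d=ray(C,uv); s=(z-o[2])/d[2]; return o+s*d
def proj(C,p):
    K,Rm,t=C; q=K@(Rm@np.array(p,float)+t); return q[:2]/q[2]
def snap(n,f):
    C=cam(n); im=grab_frame(n); cv2.imwrite("pics/"+f,im[:,:,::-1]); return C,im
E
python3 - <<'E'
from h import *
s=sense();print(s)
for n in("scene","top","wrist"):
    C,im=snap(n,n+"0.png"); print(n,C[0].tolist(),(-C[1].T@C[2]).round(3),C[1].round(2).tolist())
E
```

```text
pics
{'t': 0.0, 'joints': array([ 1.06920224,  0.62935847,  0.03843185,  1.51840175, -0.02698114,
        0.99631066, -0.01998572]), 'qvel': array([-9.79733163e-06, -3.87556934e-04,  1.54020700e-04, -3.40577934e-04,
        1.19030131e-03,  2.94231499e-04,  1.37813216e-03]), 'joint_torque': array([-1.17131763e-04, -5.63395143e+01,  1.22643359e+00, -1.93449301e+01,
        1.09739168e-02,  1.03835689e-02, -1.17087779e-05]), 'tool_pos': array([ 0.27413604, -0.58864682,  0.23037014]), 'tcp_rot': array([-1.38337387,  0.88370652, -0.88096052]), 'ft_force': array([ 0.42985797, -0.71944259, -0.36268236]), 'wrist_torque': array([ 0.02121597, -0.00245186,  0.03174876]), 'grip_width': 0.08552783945485941}
scene [[565.8436429411109, 0.0, 313.2069791047053], [0.0, 565.8436429411109, 236.91355180750395], [0.0, 0.0, 1.0]] [1.319 0.428 0.988] [[-0.53, 0.85, 0.01], [0.61, 0.39, -0.69], [-0.59, -0.35, -0.73]]
top [[608.4072929917166, 0.0, 320.97208887606035], [0.0, 608.4072929917166, 240.42921699696672], [0.0, 0.0, 1.0]] [0.465 0.007 1.574] [[0.01, -1.0, 0.02], [-1.0, -0.01, -0.09], [0.09, -0.02, -1.0]]
wrist [[374.8510055888671, 0.0, 322.44251976399664], [0.0, 374.8510055888671, 232.68644900953075], [0.0, 0.0, 1.0]] [ 0.345 -0.556  0.373] [[0.42, -0.91, -0.0], [-0.86, -0.4, 0.3], [-0.27, -0.13, -0.95]]
```

View pics/scene0.png

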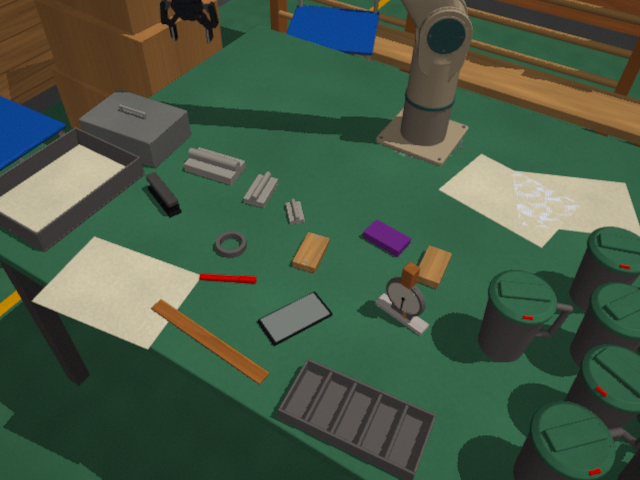

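View pics/top0.png

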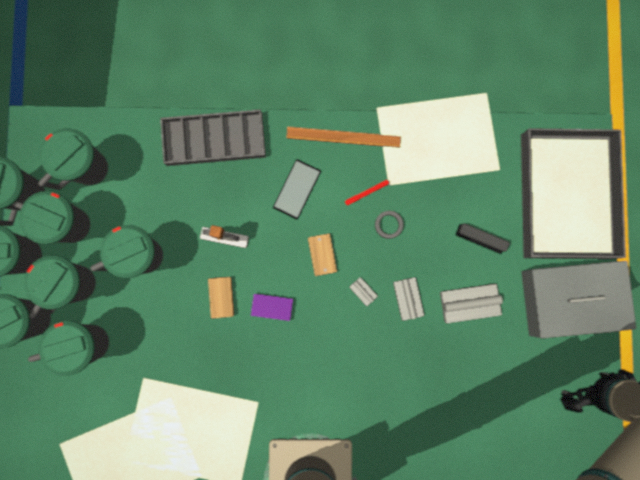

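View pics/wrist0.png

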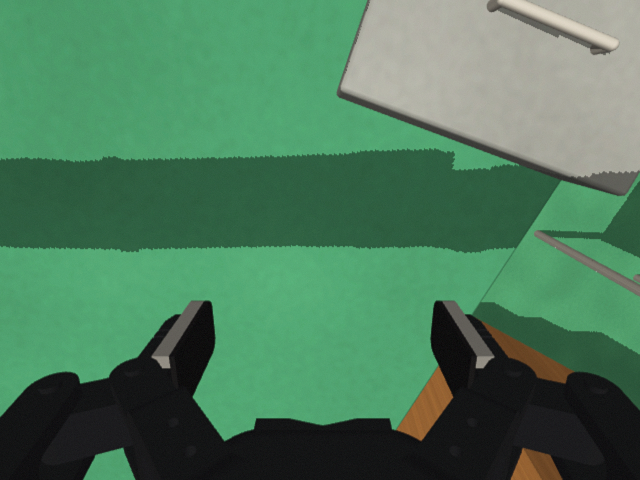

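```bash
python3 - <<'E'
import cv2,numpy as np
a=cv2.imread("pics/scene0.png")[190:350,230:470]; b=cv2.imread("pics/top0.png")[200:340,190:440]
cv2.imwrite("pics/z1.png",cv2.resize(a,None,fx=3.3,fy=3.3,interpolation=2)); cv2.imwrite("pics/z2.png",cv2.resize(b,None,fx=3.2,fy=3.2,interpolation=2))
E
```

```text
(no output)
```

View pics/z1.png

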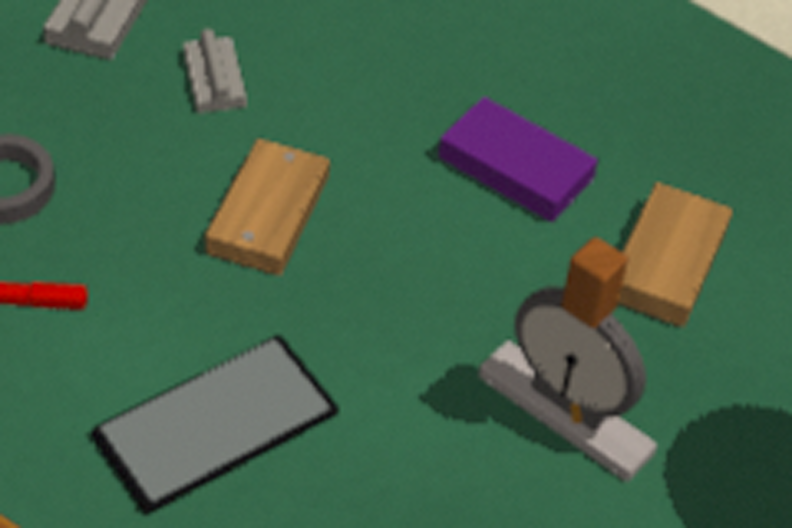

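View pics/z2.png

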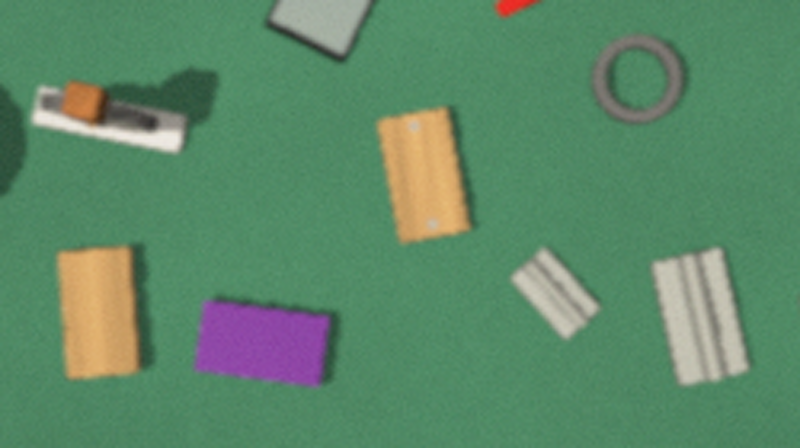

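```bash
cat >> h.py <<'E'
def rect(C,im,mask,z):
    cs=cv2.findContours(mask.astype(np.uint8),cv2.RETR_EXTERNAL,cv2.CHAIN_APPROX_NONE)[0]
    out=[]
    for c in cs:
        if cv2.contourArea(c)<60: continue
        P=np.array([onz(C,p[0],z)[:2] for p in c])
        (cx,cy),(w,h),a=cv2.minAreaRect((P*1000).astype(np.float32))
        if w<h: w,h,a=h,w,a+90
        a=(a+90)%180-90
        m=cv2.moments(c)
        cc=onz(C,(m['m10']/m['m00'],m['m01']/m['m00']),z)
        out.append((np.round(c.mean(0)[0]).astype(int).tolist(),'c',round(cx,1),round(cy,1),'cen',(cc[:2]*1000).round(1).tolist(),'size',round(w),round(h),'ang',round(a,1)))
    return out
def hsv(im): return cv2.cvtColor(np.ascontiguousarray(im),cv2.COLOR_RGB2HSV).astype(int)
E
python3 - <<'E'
from h import *
im=cv2.imread("pics/top0.png")[:,:,::-1]; C=cam("top"); H=hsv(im); h,s,v=H[...,0],H[...,1],H[...,2]
for p in [(221,297),(322,254),(408,299),(215,230)]: print(p,H[p[1],p[0]])
sub=np.zeros(h.shape,bool);sub[200:340,190:440]=1
for z in (0.02,): print(z,*rect(C,im,sub&(h>8)&(h<25)&(s>90)&(v>120),z),sep='\n')
print(*rect(C,im,sub&(s<70)&(v>110),0.018),sep='\n')
E
```

```text
(221, 297) [ 17 128 220]
(322, 254) [ 18 129 223]
(408, 299) [ 23  23 187]
(215, 230) [ 14 167 186]
0.02
([220, 297], 'c', 457.6, 231.8, 'cen', [457.5, 231.8], 'size', 100, 57, 'ang', 5.6)
([322, 254], 'c', 569.0, -25.2, 'cen', [568.8, -25.1], 'size', 100, 57, 'ang', 11.4)
([215, 231], 'c', 624.6, 250.1, 'cen', [625.1, 249.6], 'size', 30, 29, 'ang', -11.1)
([408, 299], 'c', 457.2, -246.8, 'cen', [457.4, -246.7], 'size', 105, 62, 'ang', 12.8)
([363, 291], 'c', 475.2, -131.3, 'cen', [475.4, -130.8], 'size', 70, 42, 'ang', 42.5)
([224, 238], 'c', 610.2, 227.2, 'cen', [606.2, 227.8], 'size', 126, 35, 'ang', 78.0)
([388, 225], 'c', 648.9, -194.9, 'cen', [649.4, -195.4], 'size', 73, 67, 'ang', -0.2)
([290, 205], 'c', 687.5, 59.7, 'cen', [692.9, 58.4], 'size', 80, 42, 'ang', -89.3)
```

```bash
cat >> h.py <<'E'
def plan(p,jaw=None):
    """jaw: desired jaw-axis direction deg in world (mod 180)"""
    s=sense(); Rt=R.from_rotvec(s["tcp_rot"]).as_matrix(); x=Rt[:,0]
    cur=np.degrees(np.arctan2(x[1],x[0]))
    print("t",round(s["t"],2),"pos",s["tool_pos"].round(4),"yax",Rt[:,1].round(3),"jawdeg",round(cur,2),"F",s["ft_force"].round(1),"w",round(s["grip_width"],4))
    if p is not None:
        d=np.array(p)-s["tool_pos"]; print("world cm",(d*100).round(2),"tool cm",(Rt.T@d*100).round(2))
    if jaw is not None:
        e=(jaw-cur+90)%180-90
        # twist about tool y (down): world yaw decreases with + twist
        print("twist rad",round(-np.radians(e),3),"| other way",round(-np.radians(e-np.sign(e)*180),3),"j7",s["joints"][6].round(2))
        Rz=R.from_euler('z',e,degrees=True).as_matrix()
        if p is not None: print("tool cm after twist",((Rz@Rt).T@d*100).round(2))
E
python3 - <<'E'
from h import *
plan([.457,.231,.2],5.6+90)
C=cam("top");print(onz(C,(215,231),.158))
E
```

```text
t 0.15 pos [ 0.2742 -0.5888  0.2306] yax [-0.001  0.001 -1.   ] jawdeg -65.03 F [ 0.1  0.7 -0.5] w 0.0855
world cm [18.28 81.98 -3.06] tool cm [-66.59   3.16  51.18]
twist rad 0.338 | other way -2.803 j7 -0.02
tool cm after twist [-79.8    3.18  26.19]
[0.61139276 0.2278976  0.158     ]
```

>>> apply_moves(commands=[{"hand": 0, "travel": [0, 0, 0], "twist": 0.113}, {"hand": 0, "travel": [0, 0, 0], "twist": 0.113}, {"hand": 0, "travel": [0, 0, 0], "twist": 0.112}, {"hand": 0, "travel": [-2, 0, 2.5], "twist": 0}, {"hand": 0, "travel": [-3, 0, 2.8], "twist": 0}, {"hand": 0, "travel": [-3, 0, 2.8], "twist": 0}, {"hand": 0, "travel": [-3, 0, 2.8], "twist": 0}, {"hand": 0, "travel": [-3, 0, 2.8], "twist": 0}])

```text
t: 0.82
tool_pos: [0.3978, -0.4348, 0.2311]
tcp_rot: [-1.253, 1.138, -1.137]
ft_force: [1.2, -0.9, 0.6]
grip_width: 0.0853
```

>>> apply_moves(commands=[{"hand": 0, "travel": [-3, 0, 2.8], "twist": 0}, {"hand": 0, "travel": [-3, 0, 2.8], "twist": 0}, {"hand": 0, "travel": [-3.5, 0, 1.5], "twist": 0}, {"hand": 0, "travel": [-4, 0, 0], "twist": 0}, {"hand": 0, "travel": [-4, 0, 0], "twist": 0}, {"hand": 0, "travel": [-4, 0, 0], "twist": 0}, {"hand": 0, "travel": [-4, 0, 0], "twist": 0}, {"hand": 0, "travel": [-4, 0, 0], "twist": 0}])

```text
t: 1.48
tool_pos: [0.4383, -0.1341, 0.2312]
tcp_rot: [-1.254, 1.137, -1.137]
ft_force: [1.3, 0.4, 0.0]
grip_width: 0.0855
```

```bash
python3 - <<'E'
from h import *
plan([.457,.231,.2],5.6+90)
E
```

```text
t 1.48 pos [ 0.4383 -0.1341  0.2312] yax [-0.  0. -1.] jawdeg -84.41 F [1.3 0.4 0. ] w 0.0855
world cm [ 1.87 36.51 -3.12] tool cm [-36.16   3.13   5.42]
twist rad -0.0 | other way 3.141 j7 -1.17
tool cm after twist [-36.15   3.13   5.43]
```

>>> apply_moves(commands=[{"hand": 0, "travel": [-4, 0, 0.6]}, {"hand": 0, "travel": [-4, 0, 0.6]}, {"hand": 0, "travel": [-4, 0, 0.6]}, {"hand": 0, "travel": [-4, 0, 0.6]}, {"hand": 0, "travel": [-4, 0, 0.6]}, {"hand": 0, "travel": [-4, 0, 0.6]}, {"hand": 0, "travel": [-4, 0, 0.6]}, {"hand": 0, "travel": [-4, 0, 0.6]}])

```text
$.commands[0]: bad value
```

>>> apply_moves(commands=[{"hand": 0, "travel": [-4, 0, 0.6]}, {"hand": 0, "travel": [0, 0, 0], "twist": 0}, {"hand": 0, "travel": [0, 0, 0], "twist": 0}, {"hand": 0, "travel": [0, 0, 0], "twist": 0}])

```text
$.commands[0]: bad value
```

```bash
python3 - <<'E'
from h import *
plan([.457,.231,.1],5.6+90)
C,im=snap("wrist","w1.png")
H=hsv(im);h,s,v=H[...,0],H[...,1],H[...,2]
print(*rect(C,im,(h>8)&(h<25)&(s>90)&(v>100),.022),sep='\n')
E
```

```text
t 1.48 pos [ 0.4383 -0.1341  0.2312] yax [-0.  0. -1.] jawdeg -84.41 F [1.3 0.4 0. ] w 0.0855
world cm [  1.87  36.51 -13.12] tool cm [-36.15  13.13   5.42]
twist rad -0.0 | other way 3.141 j7 -1.17
tool cm after twist [-36.15  13.13   5.43]
([212, 48], 'c', 558.5, -28.3, 'cen', [559.3, -27.9], 'size', 80, 55, 'ang', 11.0)
```

View pics/w1.png

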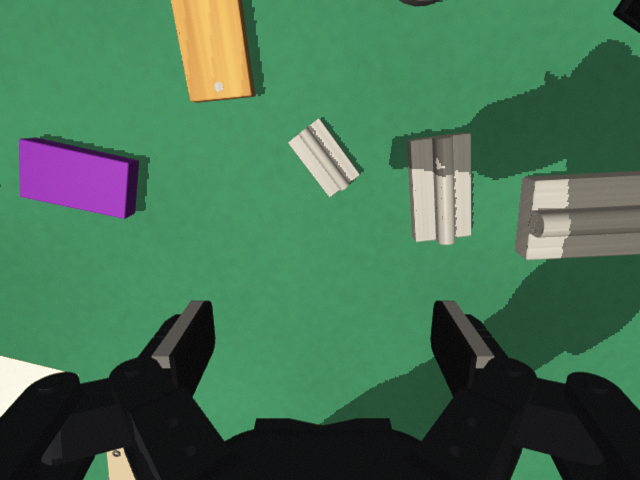

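>>> apply_moves(commands=[{"hand": 0, "travel": [-4, 0, 0.4], "twist": 0}, {"hand": 0, "travel": [-4, 0, 0.4], "twist": 0}, {"hand": 0, "travel": [-4, 0, 0.4], "twist": 0}, {"hand": 0, "travel": [-4, 0, 0.4], "twist": 0}, {"hand": 0, "travel": [-4, 0, 0.4], "twist": 0}, {"hand": 0, "travel": [-4, 0, 0.4], "twist": 0}, {"hand": 0, "travel": [-4, 0, 0.4], "twist": 0}, {"hand": 0, "travel": [-4, 0, 0.4], "twist": 0}])

```text
t: 2.2
tool_pos: [0.4393, 0.1874, 0.2314]
tcp_rot: [-1.254, 1.137, -1.137]
ft_force: [0.6, -1.2, 0.7]
grip_width: 0.0854
```

>>> apply_moves(commands=[{"hand": 0, "travel": [-4, 0, 0], "twist": 0}, {"hand": 0, "travel": [0, 0, 0], "twist": 0}, {"hand": 0, "travel": [0, 0, 0], "twist": 0}, {"hand": 0, "travel": [0, 0, 0], "twist": 0}])

```text
t: 2.53
tool_pos: [0.4355, 0.2246, 0.231]
tcp_rot: [-1.255, 1.137, -1.137]
ft_force: [0.2, -0.8, -0.1]
grip_width: 0.0853
```

```bash
python3 - <<'E'
from h import *
plan([.457,.231,.1],5.6+90)
C,im=snap("wrist","w1b.png")
H=hsv(im);h,s,v=H[...,0],H[...,1],H[...,2]
print(*rect(C,im,(h>8)&(h<25)&(s>90)&(v>100),.022),sep='\n')
E
```

```text
t 2.53 pos [0.4355 0.2246 0.231 ] yax [-0.001 -0.001 -1.   ] jawdeg -84.39 F [ 0.2 -0.8 -0.1] w 0.0853
world cm [  2.15   0.64 -13.1 ] tool cm [-0.44 13.1   2.21]
twist rad 0.0 | other way -3.141 j7 -1.98
tool cm after twist [-0.44 13.1   2.21]
([317, 172], 'c', 457.7, 231.2, 'cen', [460.6, 231.6], 'size', 99, 56, 'ang', 5.6)
([611, 76], 'c', 565.6, -13.7, 'cen', [570.2, -14.8], 'size', 104, 52, 'ang', 20.0)
```

View pics/w1b.png

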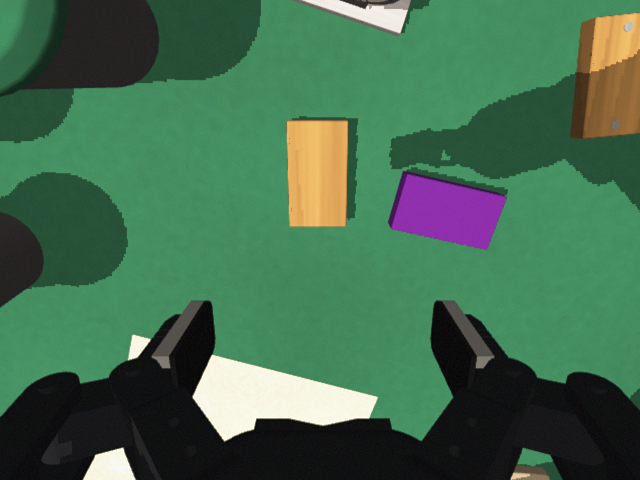

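```bash
python3 - <<'E'
from h import *
plan([.4577,.2313,.0],5.6+90)
E
```

```text
t 2.58 pos [0.4358 0.2238 0.2311] yax [-0.    -0.001 -1.   ] jawdeg -84.49 F [ 0.3 -0.2  0.1] w 0.0855
world cm [  2.19   0.75 -23.11] tool cm [-0.57 23.11  2.27]
twist rad -0.002 | other way 3.14 j7 -1.98
tool cm after twist [-0.56 23.11  2.27]
```

>>> apply_moves(commands=[{"hand": 0, "travel": [-0.3, 2, 1.1], "twist": 0}, {"hand": 0, "travel": [-0.3, 3.5, 1.1], "twist": 0}, {"hand": 0, "travel": [0, 4, 0], "twist": 0}, {"hand": 0, "travel": [0, 4, 0], "twist": 0}, {"hand": 0, "travel": [0, 4, 0], "twist": 0}, {"hand": 0, "travel": [0, 2, 0], "twist": 0}, {"hand": 0, "travel": [0, 0, 0], "twist": 0}, {"hand": 0, "travel": [0, 0, 0], "twist": 0}])

```text
t: 3.25
tool_pos: [0.457, 0.2314, 0.0359]
tcp_rot: [-1.255, 1.139, -1.139]
ft_force: [-0.1, -0.0, 0.6]
grip_width: 0.085
```

```bash
python3 - <<'E'
from h import *
plan([.4577,.2313,.0],5.6+90)
snap("wrist","w2.png")
E
```

```text
t 3.25 pos [0.457  0.2314 0.0359] yax [-0.002 -0.002 -1.   ] jawdeg -84.55 F [-0.1 -0.   0.6] w 0.085
world cm [ 0.07 -0.01 -3.59] tool cm [0.01 3.59 0.08]
twist rad -0.003 | other way 3.139 j7 -1.95
tool cm after twist [0.01 3.59 0.08]
```

View pics/w2.png

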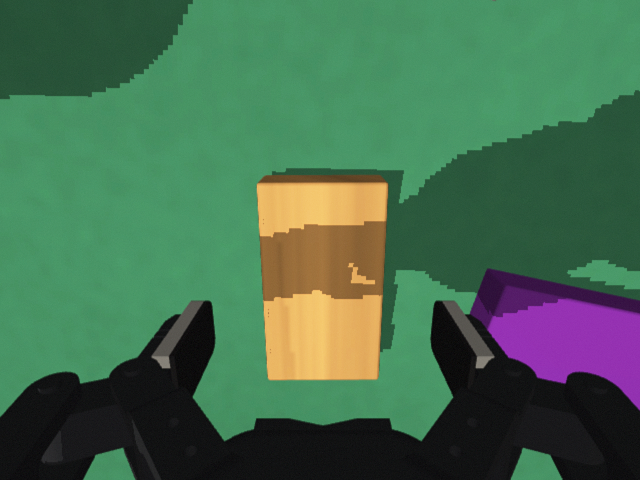

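```bash
python3 - <<'E'
from h import *
im=cv2.imread("pics/w1b.png")[:,:,::-1]
im0=cv2.imread("pics/top0.png")[:,:,::-1];C=cam("top");H=hsv(im0)
m=((H[...,0]>130)&(H[...,0]<160)&(H[...,1]>80)).astype(np.uint8)
c=max(cv2.findContours(m,0,1)[0],key=cv2.contourArea)
P=np.array([onz(C,p[0],.02) for p in c]);s=sense();Rt=R.from_rotvec(s["tcp_rot"]).as_matrix()
b=cv2.boxPoints(cv2.minAreaRect((P[:,:2]*1000).astype(np.float32)))/1000
for q in b: print(q.round(3),(Rt.T@(np.r_[q,.02]-s["tool_pos"])*1000).round(0))
E
```

```text
[0.4   0.056] [171.  17. -74.]
[0.456 0.049] [183.  17. -19.]
[0.468 0.148] [85. 17.  2.]
[0.412 0.155] [ 73.  17. -53.]
```

>>> apply_moves(commands=[{"hand": 0, "travel": [0, 1.8, 0.1], "twist": 0}, {"hand": 0, "travel": [0, 1.7, 0], "twist": 0}, {"hand": 0, "travel": [0, 0, 0], "twist": 0}, {"hand": 130, "travel": [0, 0, 0], "twist": 0}, {"hand": 200, "travel": [0, 0, 0], "twist": 0}, {"hand": 255, "travel": [0, 0, 0], "twist": 0}, {"hand": 255, "travel": [0, 0, 0], "twist": 0}, {"hand": 255, "travel": [0, 0, 0], "twist": 0}])

```text
t: 3.97
tool_pos: [0.4591, 0.2338, 0.0034]
tcp_rot: [-1.251, 1.136, -1.138]
ft_force: [-1.1, -0.7, 7.4]
grip_width: 0.0546
```

>>> apply_moves(commands=[{"hand": 255, "travel": [0, 0, 0], "twist": 0}, {"hand": 255, "travel": [0, 0, 0], "twist": 0}])

```text
t: 4.13
tool_pos: [0.4591, 0.2338, 0.0034]
tcp_rot: [-1.251, 1.136, -1.138]
ft_force: [-0.3, -1.5, 8.5]
grip_width: 0.0544
```

>>> apply_moves(commands=[{"hand": 255, "travel": [0, -0.5, 0], "twist": 0}, {"hand": 255, "travel": [0, -2, 0], "twist": 0}, {"hand": 255, "travel": [0, -3, 0], "twist": 0}, {"hand": 255, "travel": [0, -4, 0], "twist": 0}, {"hand": 255, "travel": [0, -3, 0], "twist": 0}, {"hand": 255, "travel": [0, 0, 0], "twist": 0}, {"hand": 255, "travel": [0, 0, 0], "twist": 0}, {"hand": 255, "travel": [0, 0, 0], "twist": 0}])

```text
t: 4.8
tool_pos: [0.4576, 0.2335, 0.1266]
tcp_rot: [-1.254, 1.137, -1.137]
ft_force: [-0.6, -0.2, -0.5]
grip_width: 0.0545
```

```bash
python3 - <<'E'
from h import *
snap("wrist","w3.png")
plan([.569,-.0252,.12],11.4+90)
E
```

```text
t 4.85 pos [0.4571 0.2332 0.1258] yax [-0.001 -0.001 -1.   ] jawdeg -84.39 F [-0.5 -1.  -1.9] w 0.0547
world cm [ 11.19 -25.84  -0.58] tool cm [26.81  0.58  8.61]
twist rad -0.101 | other way 3.041 j7 -1.96
tool cm after twist [27.54  0.58  5.86]
```

View pics/w3.png

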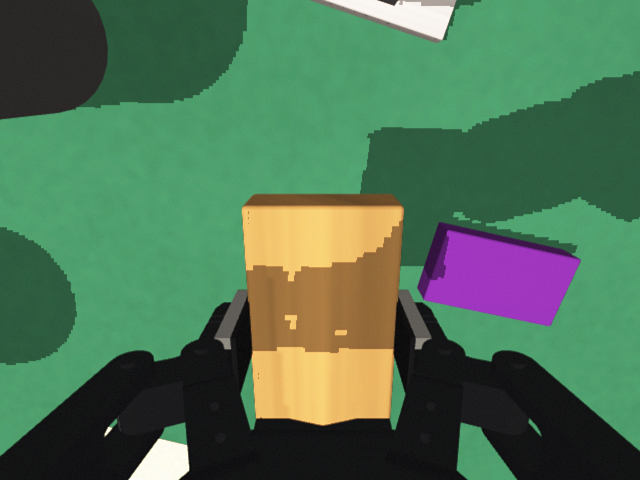

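```bash
cat >> h.py <<'E'
def held(C,pix,dz,s=None):
    s=s or sense(); Rt=R.from_rotvec(s["tcp_rot"]).as_matrix()
    for p in pix:
        q=onz(C,p,s["tool_pos"][2]+dz); print(p,"tool mm",(Rt.T@(q-s["tool_pos"])*1000).round(1),"world",q.round(4))
E
python3 - <<'E'
from h import *
C=cam("wrist")
held(C,[(243,207),(404,207),(254,350),(393.5,350)],.0186)
E
```

```text
(243, 207) tool mm [-27.1 -18.7  47.6] world [0.5018 0.2648 0.1444]
(404, 207) tool mm [ 27.7 -18.7  47.5] world [0.5072 0.2103 0.1444]
(254, 350) tool mm [-26.4 -18.6  -9.1] world [0.4455 0.2587 0.1444]
(393.5, 350) tool mm [ 27.4 -18.6  -9.2] world [0.4507 0.2051 0.1444]
```

>>> apply_moves(commands=[{"hand": 255, "travel": [3, 0, -0.3], "twist": -0.1}, {"hand": 255, "travel": [4, 0, -0.4], "twist": 0}, {"hand": 255, "travel": [4, 0, -0.4], "twist": 0}, {"hand": 255, "travel": [4, 0, -0.4], "twist": 0}, {"hand": 255, "travel": [4, 0, -0.4], "twist": 0}, {"hand": 255, "travel": [4, 0, -0.4], "twist": 0}, {"hand": 255, "travel": [4, 0, -0.4], "twist": 0}, {"hand": 255, "travel": [0, 0, 0], "twist": 0}])

```text
t: 5.52
tool_pos: [0.4805, -0.0472, 0.125]
tcp_rot: [-1.296, 1.073, -1.075]
ft_force: [-0.9, 0.5, -0.4]
grip_width: 0.0548
```

>>> apply_moves(commands=[{"hand": 255, "travel": [0, 0, 0], "twist": 0}, {"hand": 255, "travel": [0, 0, 0], "twist": 0}, {"hand": 255, "travel": [0, 0, 0], "twist": 0}])

```text
t: 5.77
tool_pos: [0.4809, -0.035, 0.1255]
tcp_rot: [-1.298, 1.062, -1.059]
ft_force: [0.3, 1.0, -0.8]
grip_width: 0.0545
```

```bash
python3 - <<'E'
from h import *
plan([.569,-.0252,.12],11.4+90)
C,im=snap("wrist","w4.png")
H=hsv(im);h,s,v=H[...,0],H[...,1],H[...,2]
print(*rect(C,im,(h>8)&(h<25)&(s>90)&(v>100),.02),sep='\n')
E
```

```text
t 5.77 pos [ 0.4809 -0.035   0.1255] yax [-0.002  0.001 -1.   ] jawdeg -78.54 F [ 0.3  1.  -0.8] w 0.0545
world cm [ 8.81  0.98 -0.55] tool cm [0.79 0.54 8.83]
twist rad 0.001 | other way -3.141 j7 -1.41
tool cm after twist [0.78 0.54 8.83]
([328, 296], 'c', 411.0, -49.1, 'cen', [424.0, -45.9], 'size', 195, 111, 'ang', 11.5)
([335, 89], 'c', 569.0, -25.3, 'cen', [573.1, -24.5], 'size', 99, 56, 'ang', 11.2)
```

View pics/w4.png

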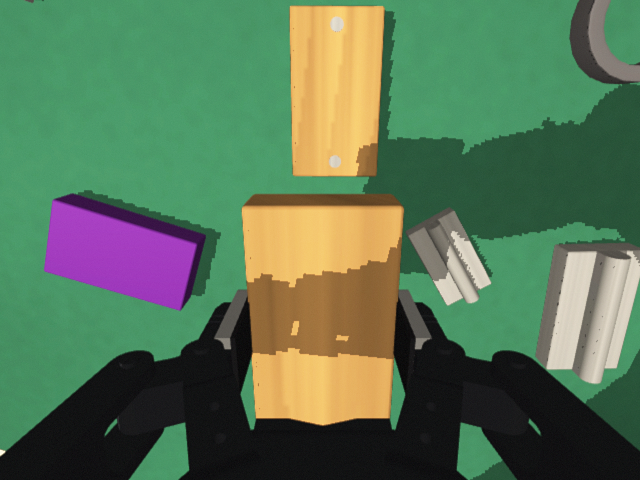

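```bash
python3 - <<'E'
from h import *
plan([.5714,-.0247,.045],11.3+90)
E
```

```text
t 5.82 pos [ 0.4811 -0.0348  0.1257] yax [-0.001  0.001 -1.   ] jawdeg -78.5 F [-0.6 -0.7 -1.1] w 0.0547
world cm [ 9.03  1.01 -8.07] tool cm [0.82 8.06 9.06]
twist rad 0.003 | other way -3.138 j7 -1.41
tool cm after twist [0.79 8.06 9.07]
```

>>> apply_moves(commands=[{"hand": 255, "travel": [0.4, 0, 3], "twist": 0.003}, {"hand": 255, "travel": [0.4, 0, 3], "twist": 0}, {"hand": 255, "travel": [0, 1, 3], "twist": 0}, {"hand": 255, "travel": [0, 3, 0], "twist": 0}, {"hand": 255, "travel": [0, 3, 0], "twist": 0}, {"hand": 255, "travel": [0, 1, 0], "twist": 0}, {"hand": 255, "travel": [0, 0, 0], "twist": 0}, {"hand": 255, "travel": [0, 0, 0], "twist": 0}])

```text
t: 6.48
tool_pos: [0.571, -0.0259, 0.0463]
tcp_rot: [-1.296, 1.064, -1.063]
ft_force: [0.5, 0.1, -0.9]
grip_width: 0.0545
```

```bash
python3 - <<'E'
from h import *
plan([.5714,-.0247,.024],11.3+90)
E
```

```text
t 6.48 pos [ 0.571  -0.0259  0.0463] yax [-0.001  0.    -1.   ] jawdeg -78.75 F [ 0.5  0.1 -0.9] w 0.0545
world cm [ 0.04  0.12 -2.23] tool cm [-0.11  2.23  0.07]
twist rad -0.001 | other way 3.141 j7 -1.43
tool cm after twist [-0.11  2.23  0.07]
```

>>> apply_moves(commands=[{"hand": 255, "travel": [-0.1, 1, 0.1], "twist": 0}, {"hand": 255, "travel": [0, 0.7, 0], "twist": 0}, {"hand": 255, "travel": [0, 0.4, 0], "twist": 0}, {"hand": 255, "travel": [0, 0, 0], "twist": 0}, {"hand": 255, "travel": [0, 0, 0], "twist": 0}, {"hand": 255, "travel": [0, 0, 0], "twist": 0}])

```text
t: 6.98
tool_pos: [0.5724, -0.0259, 0.0257]
tcp_rot: [-1.295, 1.064, -1.065]
ft_force: [1.0, 0.1, -1.6]
grip_width: 0.0549
```

```bash
python3 - <<'E'
from h import *
plan([.5714,-.0247,.024],11.3+90)
snap("wrist","w5.png")
E
```

```text
t 6.98 pos [ 0.5724 -0.0259  0.0257] yax [ 0.001 -0.    -1.   ] jawdeg -78.85 F [ 1.   0.1 -1.6] w 0.0549
world cm [-0.1   0.12 -0.17] tool cm [-0.14  0.17 -0.08]
twist rad -0.003 | other way 3.139 j7 -1.43
tool cm after twist [-0.14  0.17 -0.08]
```

View pics/w5.png

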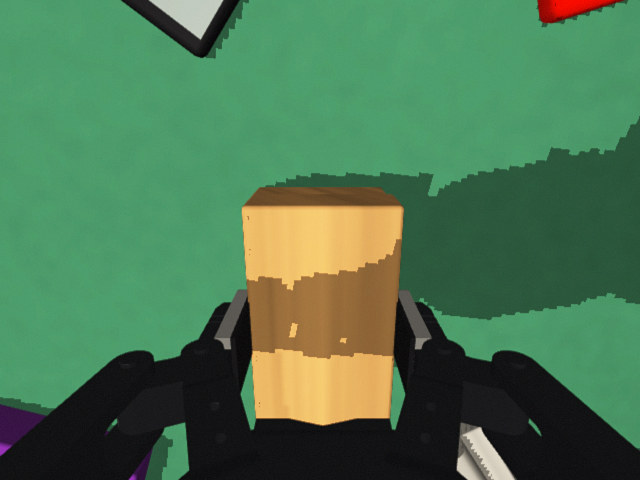

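>>> apply_moves(commands=[{"hand": 255, "travel": [-0.12, 0.1, -0.05], "twist": 0}, {"hand": 255, "travel": [0, 0.1, 0], "twist": 0}, {"hand": 255, "travel": [0, 0.1, 0], "twist": 0}, {"hand": 255, "travel": [0, 0, 0], "twist": 0}, {"hand": 255, "travel": [0, 0, 0], "twist": 0}])

```text
t: 7.45
tool_pos: [0.5715, -0.0245, 0.0235]
tcp_rot: [-1.295, 1.064, -1.065]
ft_force: [-2.8, 1.5, 9.0]
grip_width: 0.0545
```

```bash
python3 - <<'E'
from h import *
plan([.5714,-.0247,.024],11.3+90)
E
```

```text
t 7.45 pos [ 0.5715 -0.0245  0.0235] yax [ 0.  0. -1.] jawdeg -78.84 F [-2.8  1.5  9. ] w 0.0545
world cm [-0.01 -0.02  0.05] tool cm [ 0.02 -0.05 -0.02]
twist rad -0.002 | other way 3.139 j7 -1.43
tool cm after twist [ 0.02 -0.05 -0.02]
```

Contact (9 N). Release and rise, then look.

>>> apply_moves(commands=[{"hand": 100, "travel": [0, 0, 0], "twist": 0}, {"hand": 0, "travel": [0, 0, 0], "twist": 0}, {"hand": 0, "travel": [0, 0, 0], "twist": 0}, {"hand": 0, "travel": [0, 0, 0], "twist": 0}, {"hand": 0, "travel": [0, -3, 0], "twist": 0}, {"hand": 0, "travel": [0, -4, -2], "twist": 0}, {"hand": 0, "travel": [0, -4, -2], "twist": 0}, {"hand": 0, "travel": [0, -4, -2], "twist": 0}])

```text
t: 8.12
tool_pos: [0.5155, -0.0355, 0.165]
tcp_rot: [-1.296, 1.065, -1.064]
ft_force: [0.5, -0.7, -0.0]
grip_width: 0.0853
```

>>> apply_moves(commands=[{"hand": 0, "travel": [0, -2, -2], "twist": 0}, {"hand": 0, "travel": [0, 0, 0], "twist": 0}, {"hand": 0, "travel": [0, 0, 0], "twist": 0}, {"hand": 0, "travel": [0, 0, 0], "twist": 0}])

```text
t: 8.45
tool_pos: [0.4974, -0.0392, 0.1837]
tcp_rot: [-1.295, 1.064, -1.065]
ft_force: [-0.4, 0.5, -1.1]
grip_width: 0.0859
```

```bash
python3 - <<'E'
from h import *
plan([.457,-.247,.15],12.8+90)
C,im=snap("wrist","w6.png")
H=hsv(im);h,s,v=H[...,0],H[...,1],H[...,2]
print(*rect(C,im,(h>8)&(h<25)&(s>90)&(v>100),.042),sep='\n')
E
```

```text
t 8.45 pos [ 0.4974 -0.0392  0.1837] yax [ 0.  0. -1.] jawdeg -78.83 F [-0.4  0.5 -1.1] w 0.0859
world cm [ -4.04 -20.78  -3.37] tool cm [19.61  3.37 -7.99]
twist rad -0.029 | other way 3.113 j7 -1.39
tool cm after twist [19.37  3.37 -8.54]
([322, 115], 'c', 569.7, -25.0, 'cen', [573.2, -24.3], 'size', 99, 56, 'ang', 11.2)
```

View pics/w6.png

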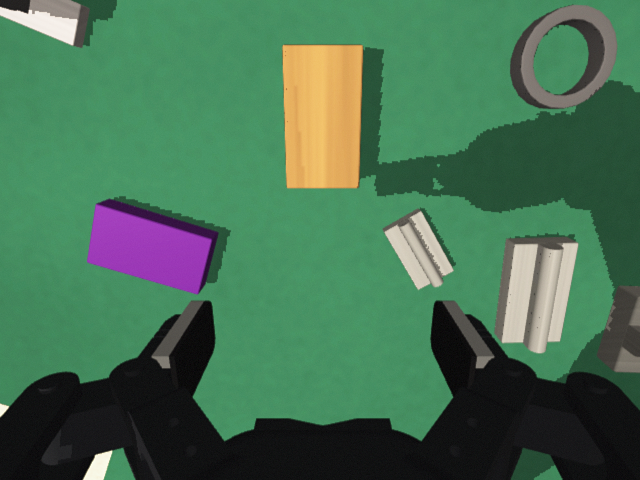

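>>> apply_moves(commands=[{"hand": 0, "travel": [2.5, 0, -2.3], "twist": -0.028}, {"hand": 0, "travel": [3.5, 0, -2], "twist": 0}, {"hand": 0, "travel": [3.5, 0, -2], "twist": 0}, {"hand": 0, "travel": [3.5, 0, -2], "twist": 0}, {"hand": 0, "travel": [3.5, 0, -2], "twist": 0}, {"hand": 0, "travel": [3, 0, -2], "twist": 0}, {"hand": 0, "travel": [0, 0, 0], "twist": 0}, {"hand": 0, "travel": [0, 0, 0], "twist": 0}])

```text
t: 9.17
tool_pos: [0.4181, -0.2585, 0.1825]
tcp_rot: [-1.305, 1.05, -1.046]
ft_force: [0.2, 1.5, -0.6]
grip_width: 0.0858
```

>>> apply_moves(commands=[{"hand": 0, "travel": [0, 0, 0], "twist": 0}, {"hand": 0, "travel": [0, 0, 0], "twist": 0}])

```text
t: 9.33
tool_pos: [0.42, -0.2546, 0.1833]
tcp_rot: [-1.307, 1.043, -1.04]
ft_force: [0.2, -0.4, 0.0]
grip_width: 0.0853
```

```bash
python3 - <<'E'
from h import *
plan([.457,-.247,.15],12.8+90)
C,im=snap("wrist","w7.png")
H=hsv(im);h,s,v=H[...,0],H[...,1],H[...,2]
m=~((h>60)&(h<90)&(s>80)); m[:,:]=m
print(*rect(C,im,m,.018),sep='\n')
E
```

```text
t 9.33 pos [ 0.42   -0.2546  0.1833] yax [-0.001  0.002 -1.   ] jawdeg -77.09 F [ 0.2 -0.4  0. ] w 0.0853
world cm [ 3.7   0.76 -3.33] tool cm [0.09 3.32 3.78]
twist rad 0.002 | other way -3.14 j7 -0.91
tool cm after twist [0.08 3.32 3.78]
([321, 421], 'c', 230.6, -294.3, 'cen', [201.4, -298.6], 'size', 696, 216, 'ang', -77.0)
([632, 305], 'c', 392.5, -547.7, 'cen', [390.1, -553.0], 'size', 88, 23, 'ang', 27.2)
([511, 217], 'c', 448.5, -417.5, 'cen', [449.4, -409.5], 'size', 173, 85, 'ang', -81.4)
([325, 161], 'c', 455.5, -248.2, 'cen', [460.5, -247.1], 'size', 105, 56, 'ang', 12.8)
([189, 106], 'c', 477.6, -134.2, 'cen', [477.7, -134.2], 'size', 69, 39, 'ang', 42.7)
([611, 25], 'c', 609.0, -431.5, 'cen', [604.0, -430.2], 'size', 86, 33, 'ang', 67.9)
([58, 9], 'c', 522.0, -32.2, 'cen', [524.0, -36.8], 'size', 79, 13, 'ang', -77.1)
```

View pics/w7.png

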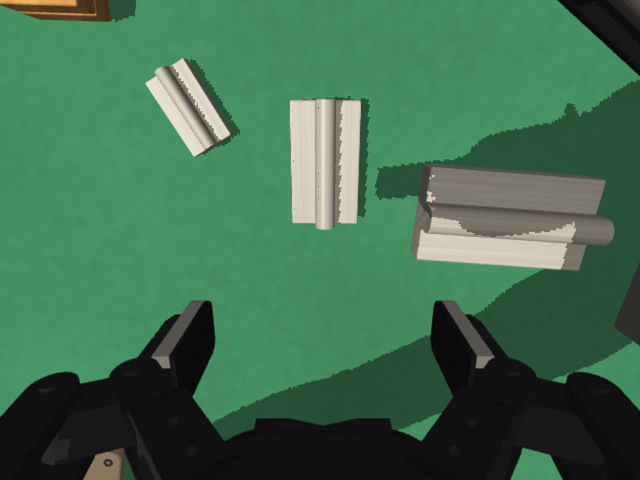

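```bash
python3 - <<'E'
from h import *
C=cam("wrist")
P=[onz(C,p,.018)[:2] for p in [(291,100),(361,100),(292.3,222.5),(357.5,222.5)]];P=np.array(P)
print((P*1000).round(1),P.mean(0).round(4)); print(np.linalg.norm(P[0]-P[1]),np.linalg.norm(P[0]-P[2]))
d=P[0]+P[1]-P[2]-P[3];print(np.degrees(np.arctan2(d[1],d[0])))
print(onz(C,(416,262),.018))
plan([*P.mean(0),0.05],12.8+90)
E
```

```text
[[ 500.4 -211. ]
 [ 512.5 -263.9]
 [ 403.7 -231.8]
 [ 416.2 -286.1]] [ 0.4582 -0.2482]
0.054304362052209336 0.09885431546353925
12.572649664826955
[ 0.39264458 -0.34571929  0.018     ]
t 9.38 pos [ 0.4201 -0.2545  0.1835] yax [-0.001  0.001 -1.   ] jawdeg -77.06 F [-0.8  0.7  0.5] w 0.0858
world cm [  3.81   0.63 -13.35] tool cm [ 0.26 13.35  3.86]
twist rad 0.002 | other way -3.139 j7 -0.91
tool cm after twist [ 0.25 13.35  3.86]
```

>>> apply_moves(commands=[{"hand": 0, "travel": [0.25, 1, 1.3], "twist": 0}, {"hand": 0, "travel": [0, 2.5, 1.3], "twist": 0}, {"hand": 0, "travel": [0, 3.5, 1.2], "twist": 0}, {"hand": 0, "travel": [0, 3.5, 0], "twist": 0}, {"hand": 0, "travel": [0, 2, 0], "twist": 0}, {"hand": 0, "travel": [0, 1, 0], "twist": 0}, {"hand": 0, "travel": [0, 0, 0], "twist": 0}, {"hand": 0, "travel": [0, 0, 0], "twist": 0}])

```text
t: 10.05
tool_pos: [0.4575, -0.2496, 0.0493]
tcp_rot: [-1.307, 1.043, -1.042]
ft_force: [0.2, -0.4, -0.2]
grip_width: 0.0854
```

```bash
python3 - <<'E'
from h import *
plan([.458,-.248,.004],12.7+90)
E
```

```text
t 10.05 pos [ 0.4575 -0.2496  0.0493] yax [ 0.  0. -1.] jawdeg -77.16 F [ 0.2 -0.4 -0.2] w 0.0854
world cm [ 0.05  0.16 -4.53] tool cm [-0.14  4.53  0.09]
twist rad 0.002 | other way -3.139 j7 -0.98
tool cm after twist [-0.14  4.53  0.09]
```

>>> apply_moves(commands=[{"hand": 0, "travel": [-0.1, 2, 0.1], "twist": 0}, {"hand": 0, "travel": [0, 1.7, 0], "twist": 0}, {"hand": 0, "travel": [0, 0.6, 0], "twist": 0}, {"hand": 0, "travel": [0, 0, 0], "twist": 0}, {"hand": 130, "travel": [0, 0, 0], "twist": 0}, {"hand": 200, "travel": [0, 0, 0], "twist": 0}, {"hand": 255, "travel": [0, 0, 0], "twist": 0}, {"hand": 255, "travel": [0, 0, 0], "twist": 0}])

```text
t: 10.72
tool_pos: [0.4581, -0.2486, 0.0079]
tcp_rot: [-1.306, 1.042, -1.044]
ft_force: [-0.8, 3.3, 10.6]
grip_width: 0.0536
```

>>> apply_moves(commands=[{"hand": 255, "travel": [0, 0, 0], "twist": 0}, {"hand": 255, "travel": [0, 0, 0], "twist": 0}, {"hand": 255, "travel": [0, 0, 0], "twist": 0}])

```text
t: 10.97
tool_pos: [0.4581, -0.2486, 0.0079]
tcp_rot: [-1.306, 1.042, -1.044]
ft_force: [-2.1, 2.2, 9.1]
grip_width: 0.0542
```

```bash
python3 - <<'E'
from h import *
plan([.458,-.248,.004],12.7+90)
E
```

```text
t 10.97 pos [ 0.4581 -0.2486  0.0079] yax [ 0.001  0.    -1.   ] jawdeg -77.22 F [-2.1  2.2  9.1] w 0.0542
world cm [-0.01  0.06 -0.39] tool cm [-0.06  0.39  0.  ]
twist rad 0.001 | other way -3.14 j7 -0.98
tool cm after twist [-0.06  0.39  0.  ]
```

>>> apply_moves(commands=[{"hand": 255, "travel": [0, -0.5, 0], "twist": 0}, {"hand": 255, "travel": [0, -1.5, 0], "twist": 0}, {"hand": 255, "travel": [0, -3, 0], "twist": 0}, {"hand": 255, "travel": [0, -4, 0], "twist": 0}, {"hand": 255, "travel": [0, -3, 0], "twist": 0}, {"hand": 255, "travel": [0, 0, 0], "twist": 0}, {"hand": 255, "travel": [0, 0, 0], "twist": 0}, {"hand": 255, "travel": [0, 0, 0], "twist": 0}])

```text
t: 11.63
tool_pos: [0.4563, -0.2487, 0.1253]
tcp_rot: [-1.307, 1.046, -1.042]
ft_force: [-0.1, 0.2, -6.8]
grip_width: 0.0535
```

```bash
python3 - <<'E'
from h import *
snap("wrist","w8.png")
plan([.57,-.025,.12],11.2+90)
E
```

```text
t 11.68 pos [ 0.456  -0.2484  0.1247] yax [-0.003  0.002 -1.   ] jawdeg -77.24 F [-0.2  0.8 -5.9] w 0.0535
world cm [11.4  22.34 -0.47] tool cm [-19.27   0.46  16.05]
twist rad 0.027 | other way -3.114 j7 -0.97
tool cm after twist [-19.7    0.46  15.52]
```

View pics/w8.png

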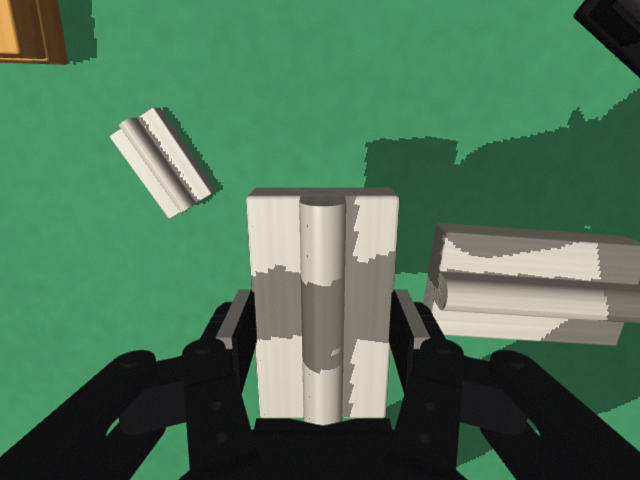

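```bash
python3 - <<'E'
from h import *
C=cam("wrist")
for dz in(.010,.014): held(C,[(247.5,196.5),(398.5,196.5),(258,416),(387,416)],dz)
E
```

```text
(247.5, 196.5) tool mm [-27.  -10.1  49.3] world [ 0.4982 -0.2112  0.1347]
(398.5, 196.5) tool mm [ 27.4 -10.2  49.4] world [ 0.5102 -0.2642  0.1347]
(258, 416) tool mm [-28.3  -9.8 -49.1] world [ 0.4019 -0.2316  0.1347]
(387, 416) tool mm [ 28.5  -9.9 -49. ] world [ 0.4145 -0.287   0.1347]
(247.5, 196.5) tool mm [-26.2 -14.1  50.2] world [ 0.4992 -0.2118  0.1387]
(398.5, 196.5) tool mm [ 26.6 -14.2  50.2] world [ 0.5109 -0.2632  0.1387]
(258, 416) tool mm [-27.5 -13.8 -45.3] world [ 0.4058 -0.2316  0.1387]
(387, 416) tool mm [ 27.6 -13.9 -45.2] world [ 0.418  -0.2853  0.1387]
```

>>> apply_moves(commands=[{"hand": 255, "travel": [-2.2, 0, 1.9], "twist": 0.026}, {"hand": 255, "travel": [-3, 0, 2.4], "twist": 0}, {"hand": 255, "travel": [-3, 0, 2.4], "twist": 0}, {"hand": 255, "travel": [-3, 0, 2.4], "twist": 0}, {"hand": 255, "travel": [-3, 0, 2.4], "twist": 0}, {"hand": 255, "travel": [-3, 0, 2.3], "twist": 0}, {"hand": 255, "travel": [-2, 0, 1.5], "twist": 0}, {"hand": 255, "travel": [0, 0, 0], "twist": 0}])

```text
t: 12.35
tool_pos: [0.5713, -0.0211, 0.1239]
tcp_rot: [-1.296, 1.058, -1.051]
ft_force: [1.4, 1.6, -6.2]
grip_width: 0.0539
```

>>> apply_moves(commands=[{"hand": 255, "travel": [0, 1.5, 0], "twist": 0}, {"hand": 255, "travel": [0, 1.5, 0], "twist": 0}, {"hand": 255, "travel": [0, 1.5, 0], "twist": 0}, {"hand": 255, "travel": [0, 0, 0], "twist": 0}, {"hand": 255, "travel": [0, 0, 0], "twist": 0}, {"hand": 255, "travel": [0, 0, 0], "twist": 0}])

```text
t: 12.85
tool_pos: [0.5691, -0.0307, 0.0806]
tcp_rot: [-1.297, 1.064, -1.063]
ft_force: [0.6, 0.5, -6.9]
grip_width: 0.0537
```

```bash
python3 - <<'E'
from h import *
plan([.5695,-.025,.050],11.25+90)
snap("wrist","w9.png")
E
```

```text
t 12.85 pos [ 0.5691 -0.0307  0.0806] yax [-0.001 -0.    -1.   ] jawdeg -78.74 F [ 0.6  0.5 -6.9] w 0.0537
world cm [ 0.04  0.57 -3.06] tool cm [-0.55  3.06  0.15]
twist rad 0.0 | other way -3.141 j7 -1.38
tool cm after twist [-0.55  3.06  0.15]
```

View pics/w9.png

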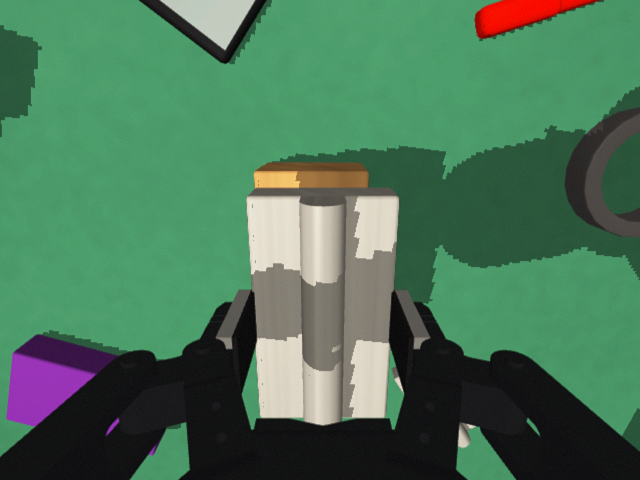

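```bash
python3 - <<'E'
from h import *
C=cam("wrist"); s=sense()
held(C,[(255,170),(368,170)],.042-s["tool_pos"][2])
E
```

```text
(255, 170) tool mm [-32.6  39.2  51.9] world [0.6142 0.0114 0.042 ]
(368, 170) tool mm [22.1 39.2 51.9] world [ 0.6249 -0.0423  0.042 ]
```

>>> apply_moves(commands=[{"hand": 255, "travel": [-0.5, 1, 0.1], "twist": 0}, {"hand": 255, "travel": [0, 1, 0], "twist": 0}, {"hand": 255, "travel": [0, 0, 0], "twist": 0}, {"hand": 255, "travel": [0, 0, 0], "twist": 0}, {"hand": 255, "travel": [0, 0, 0], "twist": 0}])

```text
t: 13.32
tool_pos: [0.5695, -0.0255, 0.061]
tcp_rot: [-1.296, 1.063, -1.063]
ft_force: [0.4, 0.3, -6.7]
grip_width: 0.0538
```

```bash
python3 - <<'E'
from h import *
plan([.5695,-.025,.050],11.25+90)
E
```

```text
t 13.32 pos [ 0.5695 -0.0255  0.061 ] yax [-0. -0. -1.] jawdeg -78.72 F [ 0.4  0.3 -6.7] w 0.0538
world cm [ 0.    0.05 -1.1 ] tool cm [-0.04  1.1   0.01]
twist rad 0.0 | other way -3.141 j7 -1.39
tool cm after twist [-0.04  1.1   0.01]
```

>>> apply_moves(commands=[{"hand": 255, "travel": [-0.03, 0.5, 0.05], "twist": 0}, {"hand": 255, "travel": [0, 0.3, 0], "twist": 0}, {"hand": 255, "travel": [0, 0.2, 0], "twist": 0}, {"hand": 255, "travel": [0, 0.1, 0], "twist": 0}, {"hand": 255, "travel": [0, 0, 0], "twist": 0}, {"hand": 255, "travel": [0, 0, 0], "twist": 0}])

```text
t: 13.82
tool_pos: [0.57, -0.025, 0.0501]
tcp_rot: [-1.296, 1.063, -1.063]
ft_force: [0.0, 0.3, -6.7]
grip_width: 0.0534
```

>>> apply_moves(commands=[{"hand": 255, "travel": [0, 0.1, 0], "twist": 0}, {"hand": 255, "travel": [0, 0.1, 0], "twist": 0}, {"hand": 255, "travel": [0, 0, 0], "twist": 0}, {"hand": 255, "travel": [0, 0, 0], "twist": 0}])

```text
t: 14.15
tool_pos: [0.5701, -0.0251, 0.05]
tcp_rot: [-1.295, 1.063, -1.064]
ft_force: [-3.8, 0.6, 10.7]
grip_width: 0.0538
```

Contact: load transferred. Release.

>>> apply_moves(commands=[{"hand": 100, "travel": [0, 0, 0], "twist": 0}, {"hand": 0, "travel": [0, 0, 0], "twist": 0}, {"hand": 0, "travel": [0, 0, 0], "twist": 0}, {"hand": 0, "travel": [0, 0, 0], "twist": 0}, {"hand": 0, "travel": [0, -3, 0], "twist": 0}, {"hand": 0, "travel": [0, -4, -1], "twist": 0}, {"hand": 0, "travel": [0, -4, -2], "twist": 0}, {"hand": 0, "travel": [0, -3, -2], "twist": 0}])

```text
t: 14.82
tool_pos: [0.5233, -0.0345, 0.1877]
tcp_rot: [-1.294, 1.06, -1.064]
ft_force: [0.7, -0.7, 0.1]
grip_width: 0.0853
```

>>> apply_moves(commands=[{"hand": 0, "travel": [0, -2, -2], "twist": 0}, {"hand": 0, "travel": [0, -2, -2], "twist": 0}, {"hand": 0, "travel": [0, 0, 0], "twist": 0}, {"hand": 0, "travel": [0, 0, 0], "twist": 0}, {"hand": 0, "travel": [0, 0, 0], "twist": 0}])

```text
t: 15.23
tool_pos: [0.4838, -0.0422, 0.2253]
tcp_rot: [-1.295, 1.062, -1.063]
ft_force: [0.2, 0.0, -0.0]
grip_width: 0.0852
```

```bash
python3 - <<'E'
from h import *
plan([.61,.228,.2],-12)
snap("wrist","w10.png"); snap("top","t10.png"); snap("scene","s10.png")
a=cv2.imread("pics/top0.png")[200:330,190:350]; b=cv2.imread("pics/t10.png")[200:330,190:350]
cv2.imwrite("pics/t10z.png",cv2.resize(b,None,fx=4.5,fy=4.5,interpolation=2))
cv2.imwrite("pics/s10z.png",cv2.resize(cv2.imread("pics/s10.png")[200:340,280:450],None,fx=4,fy=4,interpolation=2))
E
```

```text
t 15.23 pos [ 0.4838 -0.0422  0.2253] yax [ 0.001  0.    -1.   ] jawdeg -78.72 F [ 0.2  0.  -0. ] w 0.0852
world cm [12.62 27.02 -2.53] tool cm [-24.02   2.55  17.66]
twist rad -1.164 | other way 1.977 j7 -1.35
tool cm after twist [ 6.73  2.56 29.05]
```

View pics/w10.png

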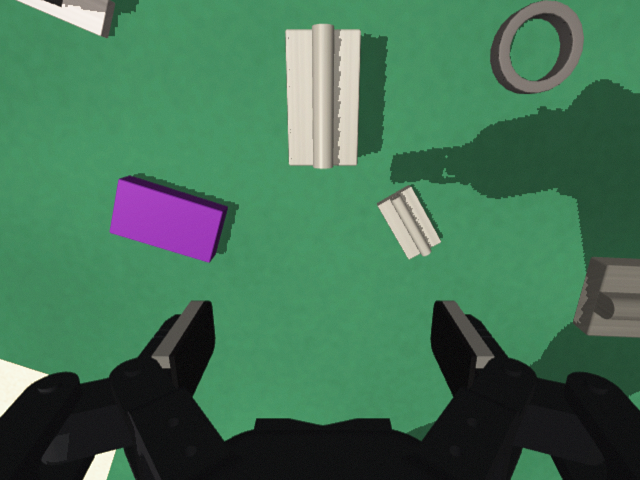

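View pics/s10z.png

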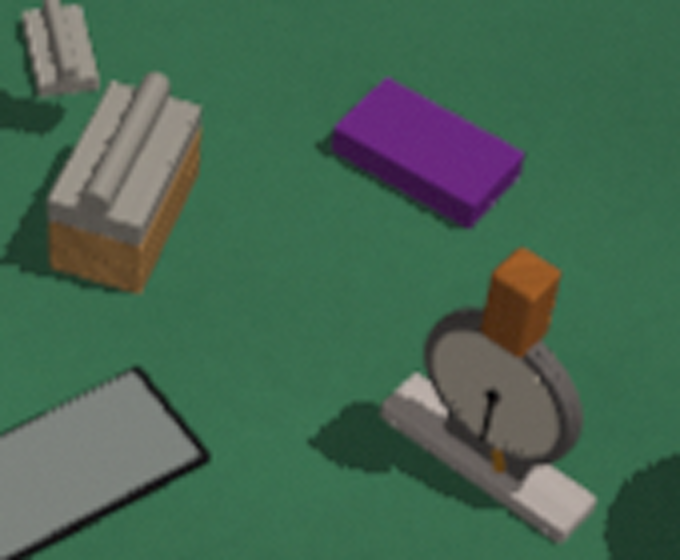

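View pics/t10z.png

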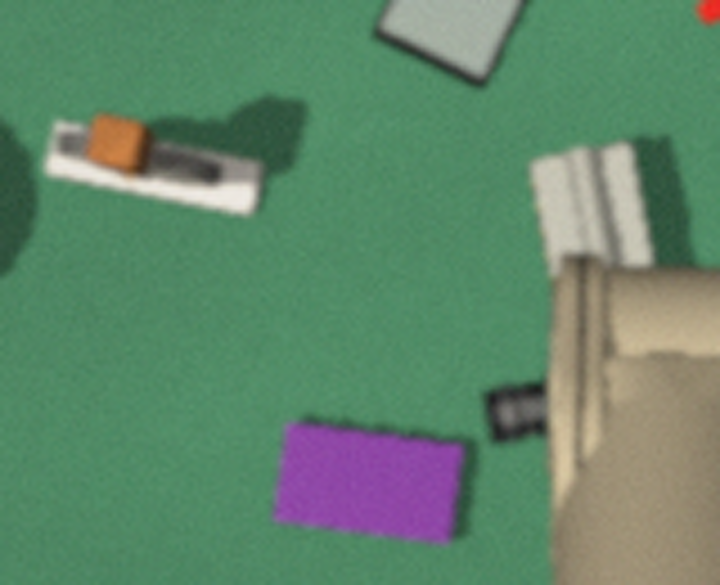

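```bash
python3 - <<'E'
from h import *
C=cam("wrist")
P=np.array([onz(C,p,.060)[:2] for p in [(286.5,30),(360.5,30),(290,165),(357,165)]]);print(P.mean(0).round(4),np.linalg.norm(P[0]-P[1]),np.linalg.norm(P[0]-P[2]))
d=P[0]+P[1]-P[2]-P[3];print(np.degrees(np.arctan2(d[1],d[0])))
a=onz(C,(323,26),.076);b=onz(C,(322.5,166),.076);print(a,b,np.degrees(np.arctan2(*(a-b)[1::-1])))
C=cam("scene")
ang=np.radians(78); y=np.array([np.cos(ang),np.sin(ang),0]); x=np.array([np.sin(ang),-np.cos(ang),0])
c=np.array([.610,.2275,.066])
for off in(0.006,0):
  for n,p in dict(cen=(402.75,299),tip=(400.75,309.5),tab=(404.8,315)).items():
    o,dd=ray(C,p); s=((c+x*off-o)@x)/(dd@x); q=o+s*dd-c; print(off,n,(q@y*1000).round(1),(q[2]*1000).round(1))
C=cam("top")
im=cv2.imread("pics/t10.png")[:,:,::-1];H=hsv(im);h,s,v=H[...,0],H[...,1],H[...,2]
sub=np.zeros(h.shape,bool);sub[215:260,190:260]=1
print(rect(C,im,sub&(h>5)&(h<25)&(s>140),.158)); print(rect(C,im,sub&(s<70)&(v>150),.012)); 
E
```

```text
[ 0.5689 -0.0259] 0.054282028654349015 0.09826635563496003
11.366595887451245
[ 0.61646812 -0.01588947  0.076     ] [ 0.52187529 -0.03447224  0.076     ] 11.11422855969947
0.006 cen -2.1 -10.4
0.006 tip -1.5 -46.3
0.006 tab 10.5 -54.3
0 cen -5.3 -19.1
0 tip -4.8 -55.3
0 tab 7.4 -63.3
[([216, 231], 'c', 610.2, 225.4, 'cen', [610.4, 225.4], 'size', 28, 23, 'ang', 79.2)]
[([220, 239], 'c', 609.3, 229.6, 'cen', [603.7, 230.2], 'size', 124, 34, 'ang', 76.5)]
```

>>> apply_moves(commands=[{"hand": 0, "travel": [0, 0, 0], "twist": -0.12}, {"hand": 0, "travel": [0, 0, 0], "twist": -0.12}, {"hand": 0, "travel": [0, 0, 0], "twist": -0.12}, {"hand": 0, "travel": [0, 0, 0], "twist": -0.12}, {"hand": 0, "travel": [0, 0, 0], "twist": -0.12}, {"hand": 0, "travel": [0, 0, 0], "twist": -0.12}, {"hand": 0, "travel": [0, 0, 0], "twist": -0.12}, {"hand": 0, "travel": [0, 0, 0], "twist": -0.12}])

```text
t: 16.05
tool_pos: [0.4832, -0.0421, 0.2244]
tcp_rot: [-1.547, 0.321, -0.319]
ft_force: [-1.1, 0.1, 0.1]
grip_width: 0.0852
```

>>> apply_moves(commands=[{"hand": 0, "travel": [0, 0, 0], "twist": -0.12}, {"hand": 0, "travel": [0, 0, 0], "twist": -0.084}, {"hand": 0, "travel": [0.8, 0, 2.5], "twist": 0}, {"hand": 0, "travel": [0.8, 0, 3], "twist": 0}, {"hand": 0, "travel": [0.8, 0, 3], "twist": 0}, {"hand": 0, "travel": [0.8, 0, 3], "twist": 0}, {"hand": 0, "travel": [0.8, 0, 3], "twist": 0}, {"hand": 0, "travel": [0.8, 0, 3], "twist": 0}])

```text
t: 16.72
tool_pos: [0.567, 0.1204, 0.2241]
tcp_rot: [-1.565, 0.166, -0.163]
ft_force: [0.6, -0.4, 0.9]
grip_width: 0.0855
```

>>> apply_moves(commands=[{"hand": 0, "travel": [0.8, 0, 2], "twist": 0}, {"hand": 0, "travel": [0, 0, 0], "twist": 0}, {"hand": 0, "travel": [0, 0, 0], "twist": 0}, {"hand": 0, "travel": [0, 0, 0], "twist": 0}])

```text
t: 17.05
tool_pos: [0.5779, 0.1358, 0.2241]
tcp_rot: [-1.566, 0.167, -0.163]
ft_force: [-1.2, 0.3, -0.8]
grip_width: 0.0857
```

```bash
python3 - <<'E'
from h import *
plan([.61,.227,.2],-12)
snap("wrist","w11.png")
E
```

```text
t 17.05 pos [0.5779 0.1358 0.2241] yax [-0.002 -0.001 -1.   ] jawdeg -12.05 F [-1.2  0.3 -0.8] w 0.0857
world cm [ 3.21  9.12 -2.41] tool cm [1.24 2.4  9.59]
twist rad -0.001 | other way 3.141 j7 -0.69
tool cm after twist [1.25 2.4  9.59]
```

View pics/w11.png

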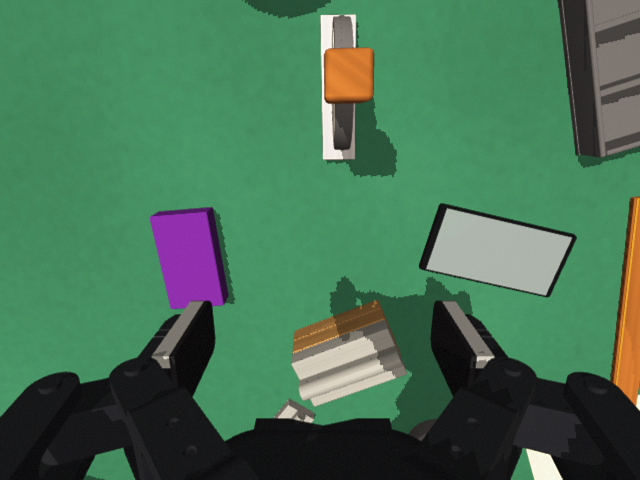

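```bash
python3 - <<'E'
from h import *
C=cam("wrist")
for z,pp in((.012,[(321,15),(355.5,15),(323.5,159),(354.5,159)]),(.158,[(326,49),(373,47),(325.5,101),(371,102)])):
    P=np.array([onz(C,p,z)[:2] for p in pp]); d=P[0]+P[1]-P[2]-P[3]
    print(P.mean(0).round(4),np.linalg.norm(P[0]-P[1]),np.linalg.norm(P[0]-P[2]),np.degrees(np.arctan2(d[1],d[0])))
plan([.61,.227,.155],-12)
E
```

```text
[0.6124 0.2265] 0.02894390341950852 0.11936245509995994 78.97954408914194
[0.6118 0.2265] 0.02378334033264719 0.024860900264649675 77.72025527407376
t 17.1 pos [0.578  0.1353 0.2245] yax [-0.002 -0.001 -1.   ] jawdeg -12.11 F [-0.1  0.5 -0.2] w 0.0852
world cm [ 3.2   9.17 -6.95] tool cm [1.22 6.93 9.65]
twist rad -0.002 | other way 3.14 j7 -0.69
tool cm after twist [1.24 6.93 9.65]
```

>>> apply_moves(commands=[{"hand": 0, "travel": [0.4, 0, 2.4], "twist": 0}, {"hand": 0, "travel": [0.4, 0, 2.5], "twist": 0}, {"hand": 0, "travel": [0.4, 0, 2.5], "twist": 0}, {"hand": 0, "travel": [0.2, 0, 2.2], "twist": 0}, {"hand": 0, "travel": [0, 1.5, 0], "twist": 0}, {"hand": 0, "travel": [0, 1.5, 0], "twist": 0}, {"hand": 0, "travel": [0, 0, 0], "twist": 0}, {"hand": 0, "travel": [0, 0, 0], "twist": 0}])

```text
t: 17.77
tool_pos: [0.6116, 0.2258, 0.1947]
tcp_rot: [-1.566, 0.168, -0.165]
ft_force: [-0.1, 0.6, -0.0]
grip_width: 0.0855
```

```bash
python3 - <<'E'
from h import *
plan([.6119,.2267,.116],-11.7)
snap("wrist","w12.png")
E
```

```text
t 17.77 pos [0.6116 0.2258 0.1947] yax [-0.002 -0.002 -1.   ] jawdeg -12.13 F [-0.1  0.6 -0. ] w 0.0855
world cm [ 0.03  0.09 -7.87] tool cm [0.02 7.87 0.11]
twist rad -0.007 | other way 3.134 j7 -0.81
tool cm after twist [0.02 7.87 0.11]
```

View pics/w12.png

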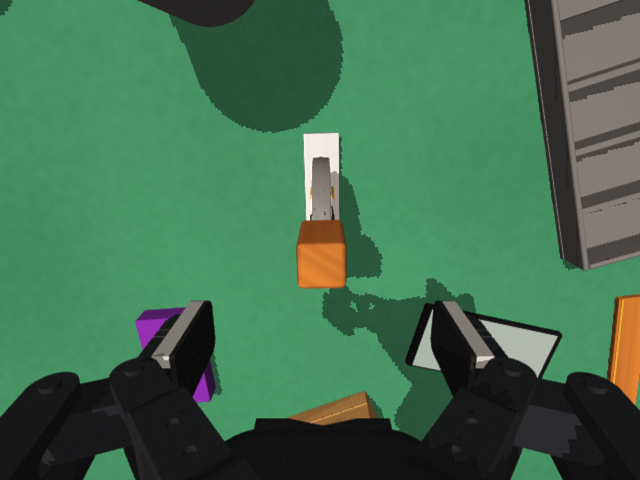

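Aligned. Descend and close.

>>> apply_moves(commands=[{"hand": 0, "travel": [0, 2.5, 0.1], "twist": -0.007}, {"hand": 0, "travel": [0, 2.5, 0], "twist": 0}, {"hand": 0, "travel": [0, 2, 0], "twist": 0}, {"hand": 0, "travel": [0, 0.8, 0], "twist": 0}, {"hand": 0, "travel": [0, 0, 0], "twist": 0}, {"hand": 100, "travel": [0, 0, 0], "twist": 0}, {"hand": 130, "travel": [0, 0, 0], "twist": 0}, {"hand": 150, "travel": [0, 0, 0], "twist": 0}])

```text
t: 18.48
tool_pos: [0.6135, 0.2291, 0.1192]
tcp_rot: [-1.563, 0.157, -0.162]
ft_force: [-0.4, -0.9, 0.5]
grip_width: 0.0516
```

>>> apply_moves(commands=[{"hand": 170, "travel": [0, 0, 0], "twist": 0}, {"hand": 200, "travel": [0, 0, 0], "twist": 0}, {"hand": 255, "travel": [0, 0, 0], "twist": 0}, {"hand": 255, "travel": [0, 0, 0], "twist": 0}, {"hand": 255, "travel": [0, 0, 0], "twist": 0}, {"hand": 255, "travel": [0, 0, 0], "twist": 0}])

```text
t: 18.98
tool_pos: [0.6127, 0.229, 0.1185]
tcp_rot: [-1.564, 0.158, -0.16]
ft_force: [-1.1, 0.3, 5.6]
grip_width: 0.0253
```

```bash
python3 - <<'E'
from h import *
plan([.6119,.2267,.116],-11.7)
E
```

```text
t 18.98 pos [0.6127 0.229  0.1185] yax [ 0.001  0.001 -1.   ] jawdeg -11.63 F [-1.1  0.3  5.6] w 0.0253
world cm [-0.08 -0.23 -0.25] tool cm [-0.03  0.25 -0.24]
twist rad 0.001 | other way -3.14 j7 -0.83
tool cm after twist [-0.03  0.25 -0.24]
```

>>> apply_moves(commands=[{"hand": 255, "travel": [0, -0.5, 0], "twist": 0}, {"hand": 255, "travel": [0, -1.5, 0], "twist": 0}, {"hand": 255, "travel": [0, -2, 0], "twist": 0}, {"hand": 255, "travel": [0, -2, 0], "twist": 0}, {"hand": 255, "travel": [0, -2, 0], "twist": 0}, {"hand": 255, "travel": [0, -2, 0], "twist": 0}, {"hand": 255, "travel": [0, -1.5, 0], "twist": 0}, {"hand": 255, "travel": [0, -0.5, 0], "twist": 0}])

```text
t: 19.65
tool_pos: [0.6131, 0.229, 0.2395]
tcp_rot: [-1.564, 0.157, -0.162]
ft_force: [0.3, 1.1, -3.8]
grip_width: 0.0254
```

>>> apply_moves(commands=[{"hand": 255, "travel": [0, 0, 0], "twist": -0.05}, {"hand": 255, "travel": [0, 0, 0], "twist": -0.06}, {"hand": 255, "travel": [0, 0, 0], "twist": -0.06}, {"hand": 255, "travel": [0, 0, 0], "twist": -0.06}, {"hand": 255, "travel": [0, 0, 0], "twist": -0.06}, {"hand": 255, "travel": [0, 0, 0], "twist": -0.06}, {"hand": 255, "travel": [0, 0, 0], "twist": -0.05}, {"hand": 255, "travel": [0, 0, 0], "twist": 0}])

```text
t: 20.32
tool_pos: [0.6116, 0.228, 0.2358]
tcp_rot: [-1.566, -0.153, 0.158]
ft_force: [0.7, -0.4, -4.5]
grip_width: 0.0253
```

```bash
python3 - <<'E'
from h import *
plan([.569,-.0255+.0025,.225],11.2)
C,im=snap("scene","s13.png"); cv2.imwrite("pics/s13z.png",cv2.resize(cv2.imread("pics/s13.png")[170:350,280:450],None,fx=3.3,fy=3.3,interpolation=2))
E
```

```text
t 20.32 pos [0.6116 0.228  0.2358] yax [-0.003 -0.001 -1.   ] jawdeg 11.35 F [ 0.7 -0.4 -4.5] w 0.0253
world cm [ -4.26 -25.1   -1.08] tool cm [ -9.11   1.12 -23.77]
twist rad 0.003 | other way -3.139 j7 -0.45
tool cm after twist [ -9.05   1.12 -23.79]
```

View pics/s13z.png

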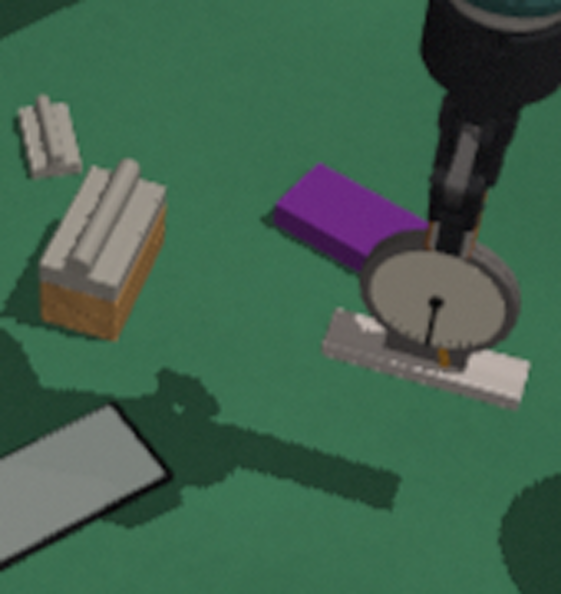

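>>> apply_moves(commands=[{"hand": 255, "travel": [-0.5, 0, -1.2], "twist": 0}, {"hand": 255, "travel": [-0.8, 0, -2], "twist": 0}, {"hand": 255, "travel": [-0.8, 0, -2.1], "twist": 0}, {"hand": 255, "travel": [-0.8, 0, -2.1], "twist": 0}, {"hand": 255, "travel": [-0.8, 0, -2.1], "twist": 0}, {"hand": 255, "travel": [-0.8, 0, -2.1], "twist": 0}, {"hand": 255, "travel": [-0.8, 0, -2.1], "twist": 0}, {"hand": 255, "travel": [-0.8, 0, -2.1], "twist": 0}])

```text
t: 21.03
tool_pos: [0.5825, 0.0594, 0.2372]
tcp_rot: [-1.566, -0.153, 0.154]
ft_force: [0.6, 0.0, -3.8]
grip_width: 0.0256
```

>>> apply_moves(commands=[{"hand": 255, "travel": [-0.8, 0, -2.1], "twist": 0}, {"hand": 255, "travel": [-0.8, 0, -2.1], "twist": 0}, {"hand": 255, "travel": [-0.8, 0, -2], "twist": 0}, {"hand": 255, "travel": [-0.5, 0, -1.2], "twist": 0}, {"hand": 255, "travel": [0, 0, -0.5], "twist": 0}, {"hand": 255, "travel": [0, 0, 0], "twist": 0}, {"hand": 255, "travel": [0, 0, 0], "twist": 0}, {"hand": 255, "travel": [0, 0, 0], "twist": 0}])

```text
t: 21.7
tool_pos: [0.5707, -0.0193, 0.2375]
tcp_rot: [-1.564, -0.157, 0.156]
ft_force: [0.4, -0.1, -4.3]
grip_width: 0.0259
```

```bash
python3 - <<'E'
from h import *
plan([.569,-.0255+.0025,.200],11.2)
C,im=snap("scene","s14.png"); cv2.imwrite("pics/s14z.png",cv2.resize(cv2.imread("pics/s14.png")[130:310,240:400],None,fx=3.3,fy=3.3,interpolation=2))
C,im=snap("wrist","w14.png")
E
```

```text
t 21.7 pos [ 0.5707 -0.0193  0.2375] yax [ 0.001  0.002 -1.   ] jawdeg 11.41 F [ 0.4 -0.1 -4.3] w 0.0259
world cm [-0.17 -0.37 -3.75] tool cm [-0.25  3.75 -0.33]
twist rad 0.004 | other way -3.138 j7 -0.08
tool cm after twist [-0.25  3.75 -0.33]
```

View pics/s14z.png

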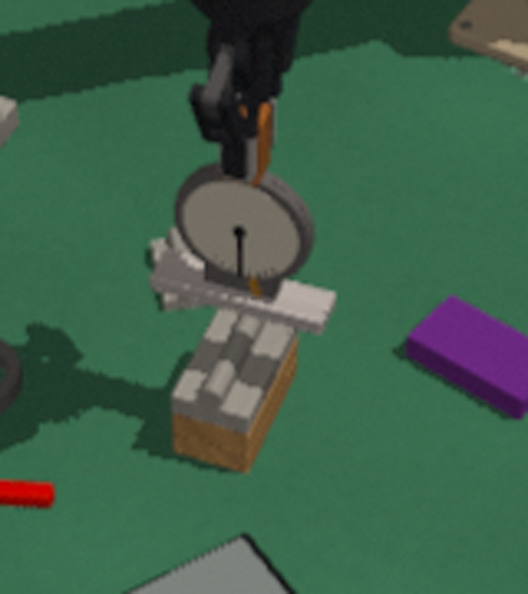

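View pics/w14.png

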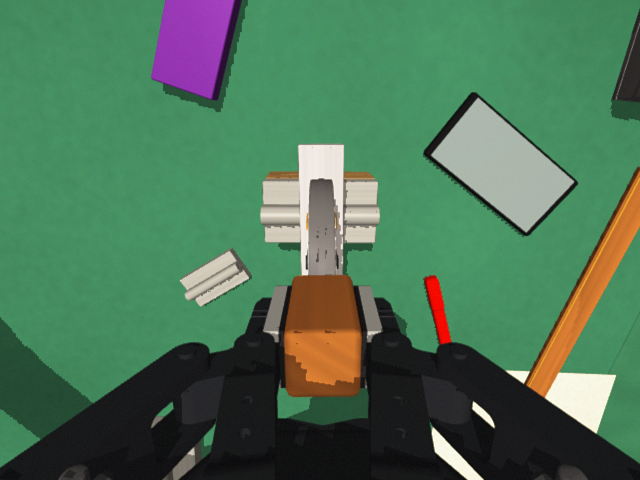

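>>> apply_moves(commands=[{"hand": 255, "travel": [-0.25, 0.5, -0.3], "twist": 0}, {"hand": 255, "travel": [0, 1, 0], "twist": 0}, {"hand": 255, "travel": [0, 1, 0], "twist": 0}, {"hand": 255, "travel": [0, 0.7, 0], "twist": 0}, {"hand": 255, "travel": [0, 0.3, 0], "twist": 0}, {"hand": 255, "travel": [0, 0, 0], "twist": 0}, {"hand": 255, "travel": [0, 0, 0], "twist": 0}, {"hand": 255, "travel": [0, 0, 0], "twist": 0}])

```text
t: 22.47
tool_pos: [0.569, -0.0247, 0.2027]
tcp_rot: [-1.565, -0.155, 0.154]
ft_force: [1.0, 0.8, -3.8]
grip_width: 0.0254
```

```bash
python3 - <<'E'
from h import *
plan([.569,-.0255+.0025,.1945],11.2)
C,im=snap("scene","s15.png"); cv2.imwrite("pics/s15z.png",cv2.resize(cv2.imread("pics/s15.png")[160:310,250:390],None,fx=4,fy=4,interpolation=2))
E
```

```text
t 22.47 pos [ 0.569  -0.0247  0.2027] yax [ 0.001  0.    -1.   ] jawdeg 11.29 F [ 1.   0.8 -3.8] w 0.0254
world cm [ 0.    0.17 -0.82] tool cm [0.03 0.82 0.16]
twist rad 0.002 | other way -3.14 j7 -0.09
tool cm after twist [0.03 0.82 0.16]
```

View pics/s15z.png

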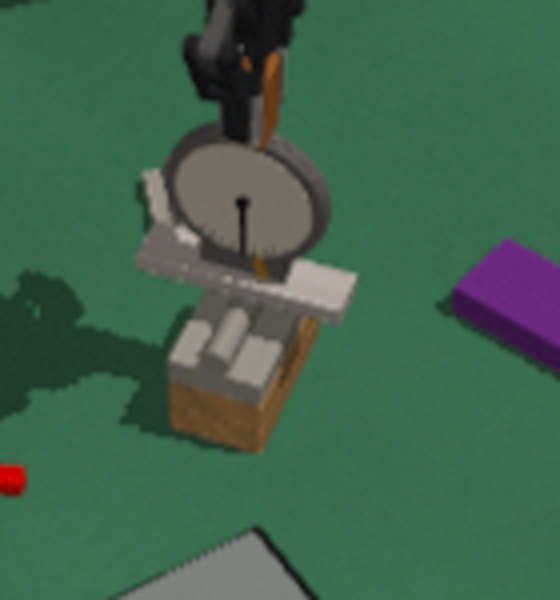

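>>> apply_moves(commands=[{"hand": 255, "travel": [0, 0.3, 0.3], "twist": 0}, {"hand": 255, "travel": [0, 0.2, 0], "twist": 0}, {"hand": 255, "travel": [0, 0.1, 0], "twist": 0}, {"hand": 255, "travel": [0, 0.1, 0], "twist": 0}, {"hand": 255, "travel": [0, 0.1, 0], "twist": 0}, {"hand": 255, "travel": [0, 0, 0], "twist": 0}, {"hand": 255, "travel": [0, 0, 0], "twist": 0}])

```text
t: 23.1
tool_pos: [0.568, -0.0219, 0.1944]
tcp_rot: [-1.565, -0.155, 0.155]
ft_force: [-0.6, 0.5, -3.5]
grip_width: 0.0255
```

>>> apply_moves(commands=[{"hand": 255, "travel": [0, 0.1, 0], "twist": 0}, {"hand": 255, "travel": [0, 0.1, 0], "twist": 0}, {"hand": 255, "travel": [0, 0, 0], "twist": 0}, {"hand": 255, "travel": [0, 0, 0], "twist": 0}])

```text
t: 23.43
tool_pos: [0.5682, -0.0218, 0.1942]
tcp_rot: [-1.566, -0.155, 0.154]
ft_force: [-3.7, -0.8, 9.6]
grip_width: 0.0256
```

>>> apply_moves(commands=[{"hand": 255, "travel": [0, 0, 0], "twist": 0}, {"hand": 255, "travel": [0, 0, 0], "twist": 0}, {"hand": 255, "travel": [0, 0.01, 0.2], "twist": 0}, {"hand": 255, "travel": [0, 0.02, 0.3], "twist": 0}, {"hand": 255, "travel": [0, 0.03, 0.3], "twist": 0}, {"hand": 255, "travel": [0, 0.04, 0.3], "twist": 0}, {"hand": 255, "travel": [0, 0, 0], "twist": 0}, {"hand": 255, "travel": [0, 0, 0], "twist": 0}])

```text
t: 24.1
tool_pos: [0.5664, -0.0134, 0.1936]
tcp_rot: [-1.57, -0.155, 0.153]
ft_force: [-3.4, -4.8, 10.8]
grip_width: 0.0256
```

```bash
python3 - <<'E'
from h import *
plan(None,11.2); print(sense()["wrist_torque"])
C,im=snap("scene","s16.png"); cv2.imwrite("pics/s16z.png",cv2.resize(cv2.imread("pics/s16.png")[160:310,250:390],None,fx=4,fy=4,interpolation=2))
E
```

```text
t 24.1 pos [ 0.5664 -0.0134  0.1936] yax [ 0.002 -0.004 -1.   ] jawdeg 11.23 F [-3.4 -4.8 10.8] w 0.0256
twist rad 0.001 | other way -3.141 j7 -0.13
[-1.47951598  0.98873155  0.0113577 ]
```

View pics/s16z.png

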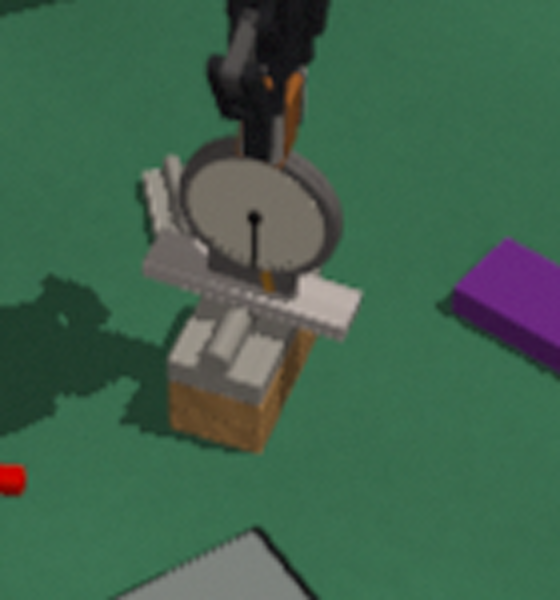

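```bash
cat >> h.py <<'E'
def dial(pts,off=(540,),x0=250,y0=160,f=4.0,jaw=11.2):
    """pts: zoomed pixels: dict cen,tip,tab"""
    C=cam("scene"); s=sense(); a=np.radians(jaw); n=np.array([np.cos(a),np.sin(a),0]); y=np.array([-n[1],n[0],0]); c=s["tool_pos"]
    Q={}
    for k,p in pts.items():
        o,d=ray(C,((p[0]+.5)/f-.5+x0,(p[1]+.5)/f-.5+y0)); t=((c+n*.007-o)@n)/(d@n); q=o+t*d-c; Q[k]=np.array([q@y,q[2]])*1000
        print(k,Q[k].round(1),"abs z",round((Q[k][1]/1000+c[2])*1000,1))
    ang=lambda v: np.arctan2(v[0],-v[1])
    for k in Q:
        if k!="cen": v=Q[k]-Q["cen"]; print(k,"len",np.linalg.norm(v).round(1),"ang",ang(v).round(3))
E
python3 - <<'E'
from h import *
dial(dict(cen=(253,217),tip=(253,266),tab=(267,283),footL=(143,268),footR=(347,338)))
E
```

```text
cen [ -8.4 -55.7] abs z 137.8
tip [ -7.9 -93.1] abs z 100.5
tab [   0.6 -103.4] abs z 90.2
footL [ -73.8 -119.4] abs z 74.2
footR [  48.4 -129.2] abs z 64.4
tip len 37.4 ang 0.016
tab len 48.5 ang 0.187
footL len 91.2 ang -0.798
footR len 92.9 ang 0.659
```

>>> apply_moves(commands=[{"hand": 255, "travel": [0, 0.04, 0.3], "twist": 0}, {"hand": 255, "travel": [0, 0.04, 0.35], "twist": 0}, {"hand": 255, "travel": [0, 0.05, 0.35], "twist": 0}, {"hand": 255, "travel": [0, 0.05, 0.35], "twist": 0}, {"hand": 255, "travel": [0, 0.05, 0.3], "twist": 0}, {"hand": 255, "travel": [0, 0, 0], "twist": 0}, {"hand": 255, "travel": [0, 0, 0], "twist": 0}, {"hand": 255, "travel": [0, 0, 0], "twist": 0}])

```text
t: 24.82
tool_pos: [0.563, 0.0037, 0.1908]
tcp_rot: [-1.568, -0.155, 0.153]
ft_force: [-2.5, -2.1, 10.2]
grip_width: 0.0252
```

```bash
python3 - <<'E'
from h import *
plan(None,11.2); print(sense()["wrist_torque"])
C,im=snap("scene","s17.png"); cv2.imwrite("pics/s17z.png",cv2.resize(cv2.imread("pics/s17.png")[170:270,260:380],None,fx=6,fy=6,interpolation=2))
E
```

```text
t 24.82 pos [0.563  0.0037 0.1908] yax [ 0.001 -0.003 -1.   ] jawdeg 11.24 F [-2.5 -2.1 10.2] w 0.0252
twist rad 0.001 | other way -3.141 j7 -0.16
[-1.02068767  0.84944183 -0.12309504]
```

View pics/s17z.png

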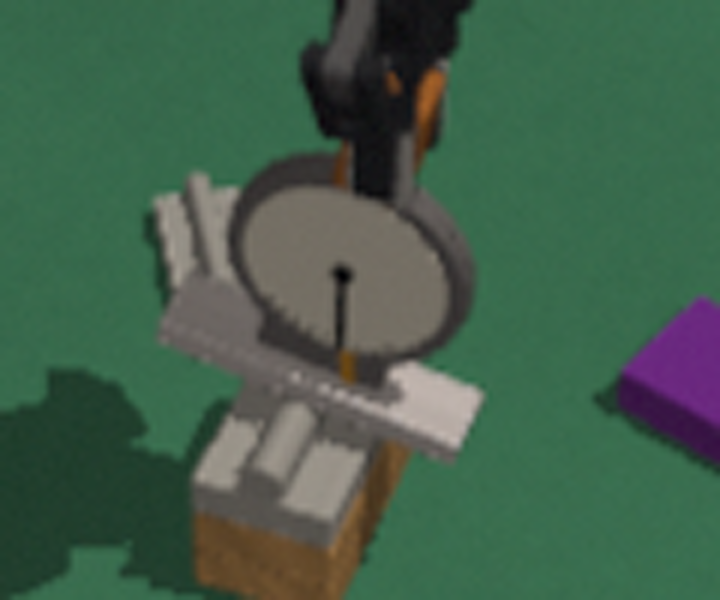

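```bash
python3 - <<'E'
from h import *
dial(dict(cen=(342,273),tip=(340.5,347),tab=(347,366),tabtop=(346,352),tabbot=(348.5,380),footL=(158,340),footR=(452,460)),x0=260,y0=170,f=6.0)
s=sense()["tool_pos"]-np.array([.569,-.0257,0]); a=np.radians(101.2); print(s[:2]@[np.cos(a),np.sin(a)]*1000)
E
```

```text
cen [-17.4 -53.5] abs z 137.3
tip [-17.2 -91.3] abs z 99.4
tab [ -14.5 -100.3] abs z 90.4
tabtop [-15.  -93.1] abs z 97.6
tabbot [ -13.7 -107.5] abs z 83.3
footL [ -89.9 -114.9] abs z 75.9
footR [  27.9 -134.6] abs z 56.2
tip len 37.8 ang 0.005
tab len 46.9 ang 0.062
tabtop len 39.7 ang 0.06
tabbot len 54.1 ang 0.068
footL len 95.0 ang -0.868
footR len 92.9 ang 0.51
29.98516732139257
```

>>> apply_moves(commands=[{"hand": 255, "travel": [0, 0.05, 0.25], "twist": 0}, {"hand": 255, "travel": [0, 0.05, 0.25], "twist": 0}, {"hand": 255, "travel": [0, 0.05, 0.2], "twist": 0}, {"hand": 255, "travel": [0, 0, 0], "twist": 0}, {"hand": 255, "travel": [0, 0, 0], "twist": 0}, {"hand": 255, "travel": [0, 0, 0], "twist": 0}, {"hand": 255, "travel": [0, 0, 0], "twist": 0}, {"hand": 255, "travel": [0, 0, 0], "twist": 0}])

```text
t: 25.53
tool_pos: [0.5617, 0.0104, 0.1891]
tcp_rot: [-1.568, -0.155, 0.153]
ft_force: [-1.9, -2.2, 6.6]
grip_width: 0.0253
```

>>> apply_moves(commands=[{"hand": 255, "travel": [0, 0, 0], "twist": 0}, {"hand": 255, "travel": [0, 0, 0], "twist": 0}, {"hand": 255, "travel": [0, 0, 0], "twist": 0}, {"hand": 255, "travel": [0, 0, 0], "twist": 0}, {"hand": 255, "travel": [0, 0, 0], "twist": 0}, {"hand": 255, "travel": [0, 0, 0], "twist": 0}])

```text
t: 26.03
tool_pos: [0.5617, 0.0104, 0.1891]
tcp_rot: [-1.568, -0.155, 0.153]
ft_force: [-2.1, -2.1, 6.9]
grip_width: 0.0255
```

```bash
python3 - <<'E'
from h import *
plan(None,11.2); print(sense()["wrist_torque"])
C,im=snap("scene","s18.png"); cv2.imwrite("pics/s18z.png",cv2.resize(cv2.imread("pics/s18.png")[190:250,280:350],None,fx=10,fy=10,interpolation=2))
snap("wrist","w18.png")
E
```

```text
t 26.03 pos [0.5617 0.0104 0.1891] yax [ 0.001 -0.003 -1.   ] jawdeg 11.23 F [-2.1 -2.1  6.9] w 0.0255
twist rad 0.001 | other way -3.141 j7 -0.17
[-1.10407685  0.68387557 -0.07534827]
```

View pics/s18z.png

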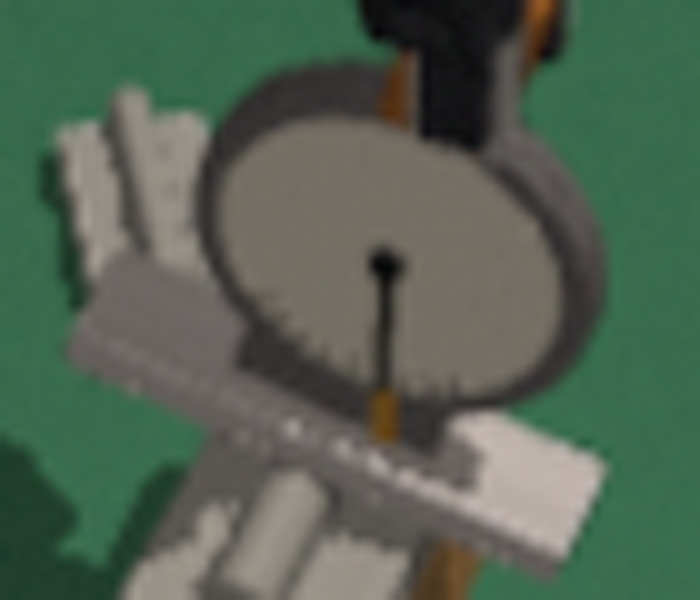

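View pics/w18.png

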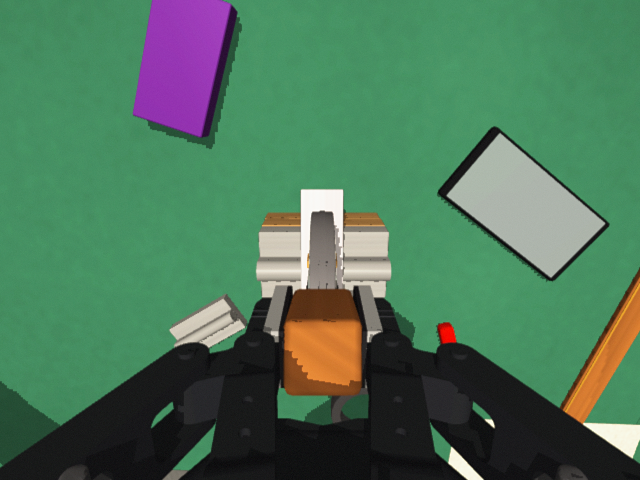

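```bash
python3 - <<'E'
from h import *
im=cv2.imread("pics/s18.png")[:,:,::-1];H=hsv(im)
sub=H[225:240,312:325];m=((sub[...,0]>8)&(sub[...,0]<25)&(sub[...,1]>120));ys,xs=np.nonzero(m)
ct=((xs.mean()+312-280+.5)*10-.5,(ys.mean()+225-190+.5)*10-.5);print(ct,len(xs))
for off in(0,):
  dial(dict(cen=(384.5,264),tip=(383,390),tab=ct,tab2=(384.5,415),footL=(70,352),footR=(552,575)),x0=280,y0=190,f=10.)
C=cam("scene"); a=np.radians(11.2);n=np.array([np.cos(a),np.sin(a),0]);
s=sense()["tool_pos"];p=s+n*.007+np.array([0,0,-.05])
print(((proj(C,p)-[280,190]+.5)*10-.5),((proj(C,p-[0,0,.038])-[280,190]+.5)*10-.5))
s=sense()["tool_pos"]-np.array([.569,-.0257,0]); a=np.radians(101.2); print(s[:2]@[np.cos(a),np.sin(a)]*1000)
C=cam("wrist");im=cv2.imread("pics/w18.png")
for p in [(260,232),(389,232),(258,270),(390,270)]: print(onz(C,p,.060 if p[1]==232 else .076).round(4))
E
```

```text
(np.float64(383.78571428571445), np.float64(415.9285714285714)) 14
cen [-20.9 -53.2] abs z 135.9
tip [-20.4 -91.8] abs z 97.3
tab [-20.1 -99.9] abs z 89.2
tab2 [-19.9 -99.5] abs z 89.6
footL [ -95.  -107.8] abs z 81.4
footR [  20.8 -135.6] abs z 53.5
tip len 38.6 ang 0.013
tab len 46.7 ang 0.019
tab2 len 46.3 ang 0.023
footL len 92.0 ang -0.936
footR len 92.4 ang 0.469
[476.88940139 278.56163235] [471.13797649 402.37266439]
36.84110746239921
[ 0.5175 -0.0074  0.06  ]
[0.6137 0.0117 0.06  ]
[ 0.522  -0.0314  0.076 ]
[ 0.6179 -0.0124  0.076 ]
```

>>> apply_moves(commands=[{"hand": 255, "travel": [0, 0.03, 0.15], "twist": 0}, {"hand": 255, "travel": [0, 0, 0], "twist": 0}, {"hand": 255, "travel": [0, 0, 0], "twist": 0}, {"hand": 255, "travel": [0, 0, 0], "twist": 0}, {"hand": 255, "travel": [0, 0, 0], "twist": 0}, {"hand": 255, "travel": [0, 0, 0], "twist": 0}, {"hand": 255, "travel": [0, 0, 0], "twist": 0}, {"hand": 255, "travel": [0, 0, 0], "twist": 0}])

```text
t: 26.8
tool_pos: [0.5616, 0.0117, 0.1888]
tcp_rot: [-1.568, -0.155, 0.153]
ft_force: [-2.0, -2.2, 6.5]
grip_width: 0.025
```

>>> apply_moves(commands=[{"hand": 255, "travel": [0, 0, 0], "twist": 0}, {"hand": 255, "travel": [0, 0, 0], "twist": 0}, {"hand": 255, "travel": [0, 0, 0], "twist": 0}, {"hand": 255, "travel": [0, 0, 0], "twist": 0}, {"hand": 255, "travel": [0, 0, 0], "twist": 0}, {"hand": 255, "travel": [0, 0, 0], "twist": 0}])

```text
t: 27.3
tool_pos: [0.5616, 0.0116, 0.1888]
tcp_rot: [-1.568, -0.155, 0.153]
ft_force: [-2.6, -2.8, 5.9]
grip_width: 0.0253
```

```bash
python3 - <<'E'
from h import *
plan(None,11.2)
C,im=snap("scene","s19.png"); cv2.imwrite("pics/s19z.png",cv2.resize(cv2.imread("pics/s19.png")[190:250,280:350],None,fx=10,fy=10,interpolation=2))
H=hsv(im);sub=H[225:240,312:325];m=((sub[...,0]>8)&(sub[...,0]<25)&(sub[...,1]>120));ys,xs=np.nonzero(m)
print(((xs.mean()+312-280+.5)*10-.5,(ys.mean()+225-190+.5)*10-.5),len(xs))
cv2.imwrite("pics/s19w.png",cv2.resize(cv2.imread("pics/s19.png")[150:310,230:400],None,fx=3.5,fy=3.5,interpolation=2))
E
```

```text
t 27.3 pos [0.5616 0.0116 0.1888] yax [ 0.002 -0.003 -1.   ] jawdeg 11.23 F [-2.6 -2.8  5.9] w 0.0253
twist rad 0.0 | other way -3.141 j7 -0.17
(np.float64(385.33333333333314), np.float64(416.1666666666666)) 12
```

View pics/s19z.png

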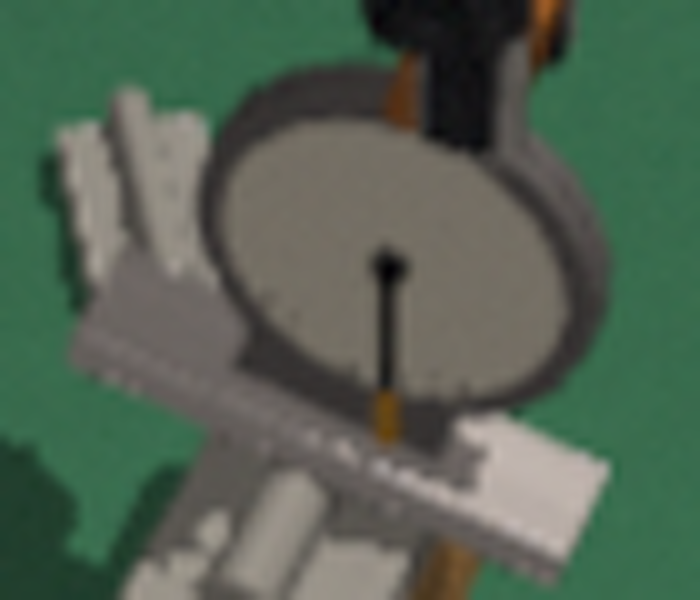

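View pics/s19w.png

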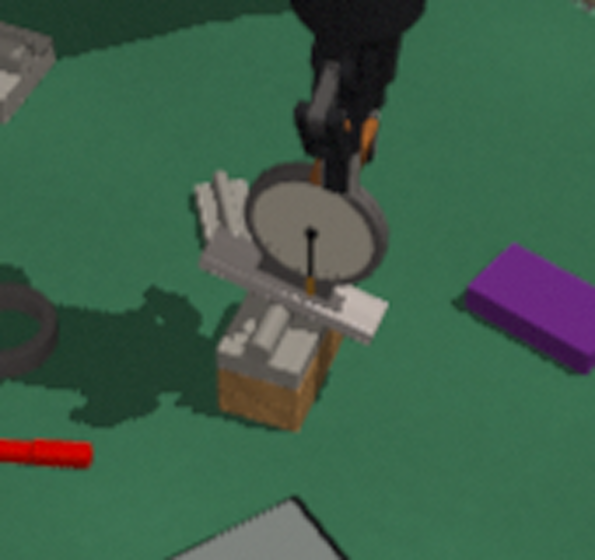

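```bash
python3 - <<'E'
from h import *
dial(dict(cen=(388,265),tip=(387,388),tab=(386,416)),x0=280,y0=190,f=10.)
print(close_job())
E
```

```text
cen [-21.3 -52.8] abs z 136.0
tip [-20.7 -90.4] abs z 98.4
tab [-20.7 -99.3] abs z 89.5
tip len 37.6 ang 0.017
tab len 46.5 ang 0.013
the job is handed in; nothing more can be done
None
```

I built the gauge rest, rocked the gauge until its pointer stood on the mark, and handed the job in at about 27 s. No verdict is reported, so success rests on my own checks below.

- **Stack:** The spacer went down about 0.7 mm off the footing's centre. The crowned plate went about 1 mm off the spacer's centre, and both were turned by less than 0.5°. The last pictures still show the edges flush. One late wrist-camera reading put the crown line about 3 mm off. The plate's far edge in the same picture did not agree and was in place, so I took that as a pixel-reading error.
- **Gauge:** The gauge stayed in the grip with its foot on the crown at roughly 10 N, worked out from the wrist force. The middle of its foot was about 0.4 mm from the crown line, checked just before a last 1.3 mm nudge, and it stood square to about 1°. The arm was at rest.
- **Pointer:** In the last picture the pointer reads 0.017 rad and the mark 0.013 rad, so they differ by about 0.004 rad. That picture is only good to about 0.02 rad; the limit is 0.05 rad.
- **Bystanders:** I did not touch any of the other things on the table, and the pictures show none moved. I did not measure their positions again at the end.

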